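Put the rinsed inkstones away to dry

TASK

Put things away after rinsing. Slide the drying case's glass cover fully open, lay every rectangular inkstone well side up on the sloped rod rack inside, lengthwise up the slope, flat on both rods with its lower end against the stop rod, then slide the cover fully shut over them. Hang the empty rinsing can by its handle on the hook of the stand to drip. Leave the round inkstone on its cloth where it is.

Things in the scene. Friction and masses are not known exactly. Their poses are not given: they have to be found in the camera images.
- inkstone1: rectangular dark slate inkstone, 90 mm long (x), 56 wide (y), 20 thick, about 0.25 kg; shallow open well (72 x 40 mm, 9 deep, rim 8 to 10 wide) in its upper face. Origin: centre of its underside; z out of the welled face. Either end may go uppermost. Starts flat on the table, well up. Three or four are present; an absent one reads None from the start
- inkstone2: rectangular dark slate inkstone, 90 mm long (x), 56 wide (y), 20 thick, about 0.25 kg; shallow open well (72 x 40 mm, 9 deep, rim 8 to 10 wide) in its upper face. Origin: centre of its underside; z out of the welled face. Either end may go uppermost. Starts flat on the table, well up. Three or four are present; an absent one reads None from the start
- inkstone3: rectangular dark slate inkstone, 90 mm long (x), 56 wide (y), 20 thick, about 0.25 kg; shallow open well (72 x 40 mm, 9 deep, rim 8 to 10 wide) in its upper face. Origin: centre of its underside; z out of the welled face. Either end may go uppermost. Starts flat on the table, well up. Three or four are present; an absent one reads None from the start
- inkstone4: rectangular dark slate inkstone, 90 mm long (x), 56 wide (y), 20 thick, about 0.25 kg; shallow open well (72 x 40 mm, 9 deep, rim 8 to 10 wide) in its upper face. Origin: centre of its underside; z out of the welled face. Either end may go uppermost. Starts flat on the table, well up. Three or four are present; an absent one reads None from the start
- drying_case: low grey drying case, fixed, 316 mm deep (x, away from the robot), 386 wide (y; 396 over the tracks), walls 122 high, top of tracks 136. Origin on the table under the rack's middle. Inside, the open-topped well with the rack spans x -85 to +62, y -185 to +185 mm; behind it, x +62 to +222, is a closed fan housing 120 high, over which the cover slides back
- rack: drip rack fixed in the well, tilted 20 degrees: two bearing rods and a stop rod, 10 mm thick, along its y, 370 long. Origin midway between the bearing rods on the plane of their tops, 75 mm above the table; x points up the slope (away from the robot), z square to it. Bearing rods at x -28 and +28 mm, tops at z 0. Four inkstones fit side by side, at y -129, -43, 43, 129; any y will do
- rack_stop (a point): middle of the axis of the rack's stop rod, at the low end, rack x -52, z +8 mm: an inkstone lying lengthwise up the slope against it has its origin at rack x -2, z 0 mm. Inkstones do not slide on the rods by themselves
- cover (a joint): travel of the glass cover on its horizontal tracks, m: 0 = fully shut over the well, 0.15 = fully open, slid back (case +x) over the fan housing; starts shut or a little ajar, stays where left, about 2 N to move
- cover_handle (a point): centre of the black handle bar on the cover, near its front edge: bar 12 mm wide (case x), 12 high, 110 long (case y), on two end posts, its centre 34 mm above the glass, 168 above the table; moves with the cover. The glass is 154 mm deep, its upper side 134 mm above the table
- can: empty steel rinsing can, 80 mm high, 100 across the rim, 88 at the foot, about 0.2 kg, with a rigid upright arched handle of 9 mm round rod whose straight top, 84 mm long, runs along its y. Origin: centre of the underside, z up
- can_handle (a point): middle of the handle's straight top, on the rod's axis, 146 mm above the can's underside
- hook_stand: fixed stand: round base 120 mm across, 12 high; post 16 across and 255 high at its origin (on the table); one hook of 8 mm round rod that leaves the post near its top, runs out to -x (roughly towards the robot), dips to a seat 77 mm from the post and turns up to a tip 102 mm from the post, 247 above the table
- hook_seat (a point): top of the rod at the lowest part of the hook, 223 mm above the table: the handle's rod rests on it crosswise (along the stand's y), its axis 4 to 5 mm higher
- round_inkstone: round dished inkstone, 120 mm across, on a purple cloth behind the inkstones and the can. Bystander, to be left where it is
Not all that is in view belongs to the job. What is shaped like the inkstone3 but yellow is not meant.

How it is judged:
On the way, in this order (a step that is already met when the one before it is completed fails the run):
1. the cover is slid fully open (value of joint cover above 0.135 m), for 0.2 s.
2. every inkstone lies on the rack against the stop rod, well up, with the cover still open (x of inkstone1 in the frame of rack between -0.008 and 0.01 m and z of inkstone1 in the frame of rack between -0.005 and 0.006 m and y of inkstone1 in the frame of rack between -0.16 and 0.16 m and angle between the z axis of each of inkstone1, inkstone2, inkstone3, inkstone4 and the z axis of rack, either way round below 0.1 rad and angle between the x axis of each of inkstone1, inkstone2, inkstone3, inkstone4 and the x axis of rack, either way round below 0.25 rad and angle between each of inkstone1, inkstone2, inkstone3, inkstone4's own z axis and vertical below 0.6 rad and linear speed of each of inkstone1, inkstone2, inkstone3, inkstone4 below 0.03 m/s and x of inkstone2 in the frame of rack between -0.008 and 0.01 m and z of inkstone2 in the frame of rack between -0.005 and 0.006 m and y of inkstone2 in the frame of rack between -0.16 and 0.16 m and x of inkstone3 in the frame of rack between -0.008 and 0.01 m and z of inkstone3 in the frame of rack between -0.005 and 0.006 m and y of inkstone3 in the frame of rack between -0.16 and 0.16 m and x of inkstone4 in the frame of rack between -0.008 and 0.01 m and z of inkstone4 in the frame of rack between -0.005 and 0.006 m and y of inkstone4 in the frame of rack between -0.16 and 0.16 m and value of joint cover above 0.08 m), for 0.2 s.
3. the cover is slid shut over the inkstones (value of joint cover below 0.006 m), for 0.2 s.
At the end, for the whole second after the job is handed in: every inkstone at rest on the rack, well up, flat on both rods (0.1 rad, 5 mm), lengthwise up the slope (0.25 rad), within 12 mm of the stop rod; cover shut to 6 mm; can hanging still from the hook, handle middle within 30 mm of the seat, upright to 0.35 rad (x of inkstone1 in the frame of rack between -0.008 and 0.01 m and z of inkstone1 in the frame of rack between -0.005 and 0.006 m and y of inkstone1 in the frame of rack between -0.16 and 0.16 m and angle between the z axis of each of inkstone1, inkstone2, inkstone3, inkstone4 and the z axis of rack, either way round below 0.1 rad and angle between the x axis of each of inkstone1, inkstone2, inkstone3, inkstone4 and the x axis of rack, either way round below 0.25 rad and angle between each of inkstone1, inkstone2, inkstone3, inkstone4's own z axis and vertical below 0.6 rad and linear speed of each of inkstone1, inkstone2, inkstone3, inkstone4 below 0.03 m/s and x of inkstone2 in the frame of rack between -0.008 and 0.01 m and z of inkstone2 in the frame of rack between -0.005 and 0.006 m and y of inkstone2 in the frame of rack between -0.16 and 0.16 m and x of inkstone3 in the frame of rack between -0.008 and 0.01 m and z of inkstone3 in the frame of rack between -0.005 and 0.006 m and y of inkstone3 in the frame of rack between -0.16 and 0.16 m and x of inkstone4 in the frame of rack between -0.008 and 0.01 m and z of inkstone4 in the frame of rack between -0.005 and 0.006 m and y of inkstone4 in the frame of rack between -0.16 and 0.16 m and value of joint cover below 0.006 m and distance between can_handle and hook_seat below 0.03 m and height (world z) of can above 0.045 m and angle between can's own z axis and vertical below 0.35 rad and linear speed of can below 0.05 m/s); the robot touches nothing.
It fails at once if the round inkstone was moved by more than 5 cm (distance of round_inkstone from where it was at the start of the episode above 0.05 m).
Of inkstone1, inkstone2, inkstone3, inkstone4 only 3 to 4 are there at a start; the rules pass over those that are not, and their reading is None.
At some moment in a run one of inkstone1, inkstone2, inkstone3, inkstone4 may be knocked a few centimetres aside while the robot is not near it.
It also fails if it takes over 210 s, if anything falls off the work surface, if the arm or the gripper's body presses on something with over 40 N, if the wrist force passes 120 N, or if a joint passes its speed limit or range.

ROBOT

A 7-joint arm with a two-finger parallel gripper is mounted at the origin on the work surface. World frame = base frame: x ahead of the robot, y to its left, z up, the work surface at z = 0. Lengths are in m, angles in rad, forces in N, time in s.
With the tool pointing down it reaches from about 0.4 to 0.85 m from the base axis. Payload 10.4 kg.
Tool frame: the origin (TCP) lies on the centre line of the jaws, within the pads' length; the fingertips stand r.tip_extent ahead of it and the grasp point (between the pads) lies 8 mm behind it (r.tip_extent is the distance from the TCP to the fingertips, in m); z points along the fingers, y is the direction in which the jaws open and shut (so a half turn about z gives the same grasp; the last joint's range is limited). The gripper opens to 87 mm and grips with 3 to 60 N. Pads are 19 mm wide; open, the fingers measure 117 mm over their backs; the gripper's body (75 mm by 190 mm) begins 51 mm behind the grasp point.
Start: joints at [-0.023, 0.332, -0.065, 1.46, 0.022, 1.35, -0.088], TCP at [0.625, 0, 0.234] pointing down, gripper open.
Joint ranges: [-2.6, 2.6], [-0.5, 2.12], [-1.47, 1.34], [0.16, 2.42], [-1.27, 4.41], [0.06, 2.06], [-2.6, 2.6]. Speed limits (rad/s): [2.22, 2.22, 2.79, 2.79, 3.14, 3.14, 3.14].

INTERFACE

Orientations are given as a unit quaternion [x, y, z, w].
In Python, from bench import r gives the robot as it stands.
- The arm moves only by the shell command python3 -m jog 'ROWS' [FORCE]. ROWS is JSON, a list of rows, each a list of 7 numbers: the shift along the tool's x, y, z in cm, then the turn, a rotation vector about the tool's x, y, z in rad, then the opening, from -1 (shut) to 1 (fully open). In form: [[tx, ty, tz, wx, wy, wz, jaw], ...]. A call has 1 to 20 rows; each row shifts and turns the commanded pose from where the row before left it, along the tool's axes as they then stand; what a row does not reach is not made up. A row lasts 1/8 s, in which the tool goes at most 62.5 mm and 10.7 degrees, less where a joint would pass 70% of its speed; a pose out of reach is approached as far as the arm can. A call with a gripper value outside its range is refused whole. The fingers move at their own pace and stop on an object; FORCE is the grip in N (left out, the last holds). Time passes only in rows, so rows that do not move let the fingers close. It gives the time, the measured TCP pose, the force and the opening at its end, in the units of the state.
- r.read_state(): the state, without advancing time (a new reading comes with each control period).
- r.camera(name): name is "scene" or "side" or "wrist"; returns a dict with "frame" (384x512x3 uint8, red, green, blue), "fx", "fy", "cx", "cy" (pixels), "camera_from_world" (4x4, takes a point from world to camera coordinates). Camera axes: x right, y down, z forward; pixel columns grow to the right and rows downward; lengths in m; the calibration is good to about 2 mm. A picture is of the moment at which its call begins. There is no depth.
- r.close_job(): hands the job in, once; it reports no verdict.
Trained networks look in a picture, given as the dict that the camera call returned (one of the last four; its "shot" number tells which), for a name from the list of things; names that differ only in an ending like _2 or _b are one class to them, and where a whole thing is asked for, a point or a joint stands for the part that bears it (a point fixed in the world has none). Each returns a list of dicts, best first, with "score" (0 to 1); they miss things now and then, are a little off and sometimes report something else, mostly with a low value. They report only what shows in the picture. A call takes as long as a camera call. They do not tell look-alikes from the thing itself.
- r.search_frame(picture, thing): "rect" ([left, top, right, bottom] in pixels, round what is visible of it).
The state is a dict: "time": time; "joint_positions": joint angles; "joint_vel": joint speeds; "joint_torque": joint torques, N m; "ee_pos": TCP position; "eef_rot": TCP orientation; "ft_force": force on the tool from outside, world axes, zero at the start; "torque": the same for the moment, N m; "width": finger opening in m.
Only numpy, scipy, OpenCV 4.12 (cv2) and the standard library are available. Lean on these libraries where they do the work, as an engineer would, in place of code of your own. Each camera call takes 0.05 s, during which the arm holds its last target.

## Working session

There is one attempt and no reset: what is moved stays moved. The work goes in short steps, Python scripts to look and compute and a shell command to move; the robot and the scene stay as the last step left them, time stands still between calls to the robot, and variables do not carry over. Pictures are saved under pics/ and viewed, and the job is handed in when it is done.

```bash
ls; mkdir -p pics; python3 - <<'E'
from bench import r
import cv2
s=r.read_state(); print(s['time'],s['ee_pos'],s['eef_rot'],s['width'],r.tip_extent)
for n in ['scene','side','wrist']:
    p=r.camera(n); cv2.imwrite(f'pics/{n}0.png',p['frame'][:,:,::-1])
    print(n,p['fx'],p['cx'],p['cy'],p['camera_from_world'])
    for t in ['inkstone1','drying_case','rack','cover','cover_handle','can','can_handle','hook_stand','round_inkstone']:
        try: print(t,[(np_['score'].__round__(2),[round(float(x)) for x in np_['rect']]) for np_ in r.search_frame(p,t)])
        except Exception as e: print(t,e)
E
```

```text
pics
0.0 [ 6.24619438e-01 -2.25812042e-05  2.32742128e-01] [ 7.07101943e-01  7.07111245e-01 -5.51199244e-04 -4.75195336e-04] 0.08715729545832505 0.011
scene 353.76232578198386 252.79046055264598 188.68840982671094 [[-0.86420178  0.50288104  0.01630754  0.45965338]
 [ 0.26483861  0.4822053  -0.83506799  0.01884882]
 [-0.42780345 -0.71734838 -0.549905    1.17898669]
 [ 0.          0.          0.          1.        ]]
inkstone1 [(0.83, [238, 204, 269, 224]), (0.82, [285, 154, 310, 174]), (0.62, [222, 178, 250, 198]), (0.54, [203, 163, 221, 180]), (0.32, [170, 167, 208, 221])]
drying_case [(0.7, [156, 214, 433, 384]), (0.27, [174, 168, 209, 218])]
rack []
cover [(0.9, [212, 220, 419, 367])]
cover_handle [(0.93, [213, 217, 416, 368])]
can [(0.63, [175, 169, 208, 216])]
can_handle [(0.59, [169, 171, 205, 221])]
hook_stand [(0.6, [139, 115, 185, 206])]
round_inkstone [(0.91, [119, 230, 170, 269])]
side 405.299558760673 260.7447959072911 187.90593282291218 [[-0.88508468 -0.46515925 -0.01587405  0.39864397]
 [-0.24333813  0.49154807 -0.8361621   0.2664151 ]
 [ 0.39675139 -0.7362115  -0.548252
[... 602 characters left out ...]
12, 198])]
wrist 330.12036857204095 259.44858141418183 189.9847990168521 [[ 9.99999865e-01  3.36805321e-04  3.95240311e-04 -6.25415901e-01]
 [ 2.06957944e-04 -9.56566111e-01  2.91515405e-01 -3.53414066e-02]
 [ 4.76257426e-04 -2.91515284e-01 -9.56566052e-01  3.89901721e-01]
 [ 0.00000000e+00  0.00000000e+00  0.00000000e+00  1.00000000e+00]]
inkstone1 [(0.85, [132, 326, 159, 349]), (0.84, [93, 227, 147, 268]), (0.5, [212, 299, 284, 350])]
drying_case [(0.67, [45, 0, 511, 169])]
rack []
cover [(0.76, [86, 1, 353, 150])]
cover_handle [(0.71, [81, 0, 351, 150])]
can [(0.76, [212, 301, 283, 348])]
can_handle [(0.75, [214, 303, 284, 347])]
hook_stand []
round_inkstone [(0.96, [338, 218, 430, 268])]
```

```bash
python3 - <<'E'
import cv2
a=[cv2.imread(f'pics/{n}0.png') for n in ['scene','side','wrist']]
for n,i in zip(['scene','side','wrist'],a): cv2.imwrite(f'pics/{n}0b.png',cv2.resize(i,(800,600),interpolation=cv2.INTER_CUBIC))
E
```

```text
(no output)
```

View pics/scene0b.png

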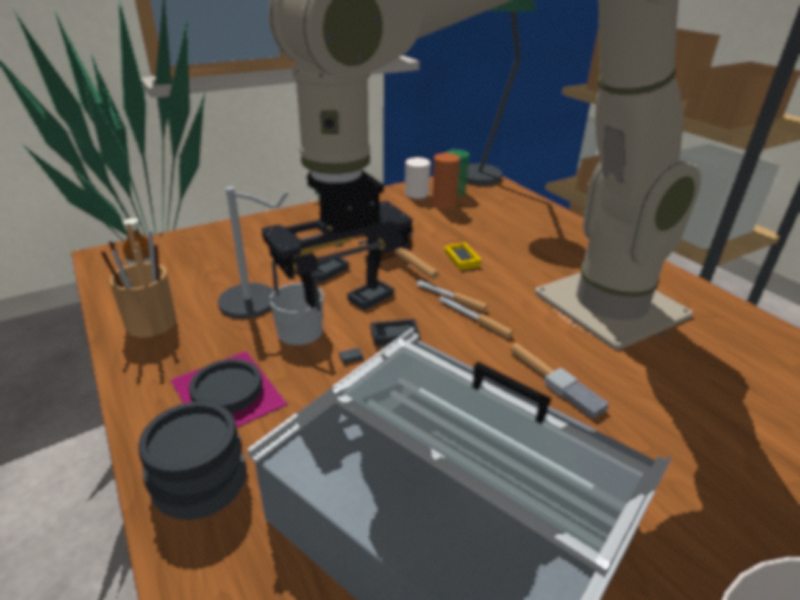

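View pics/side0b.png

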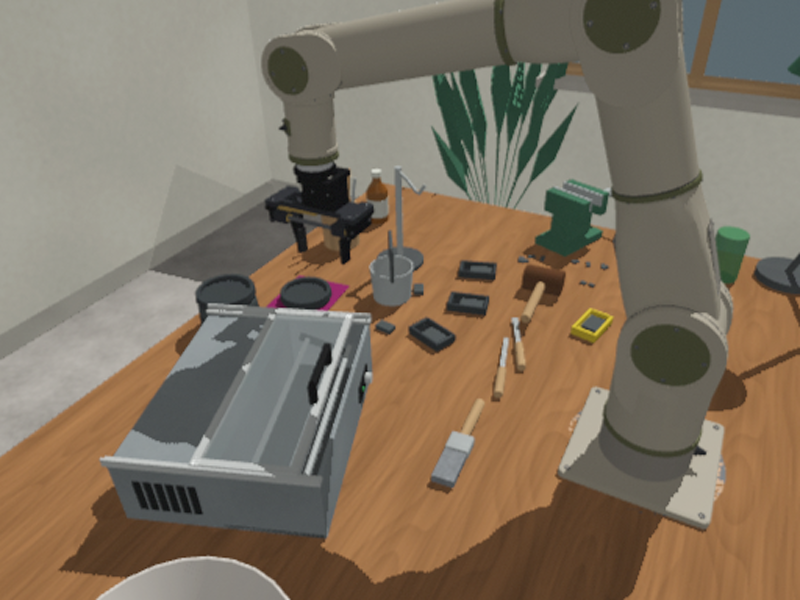

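View pics/wrist0b.png

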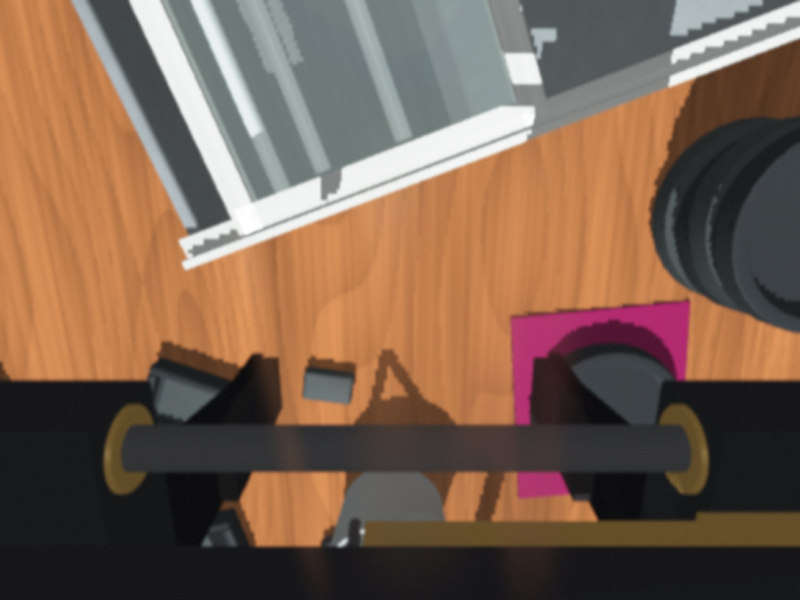

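```bash
cat > h.py <<'E'
from bench import r
import cv2, numpy as np
from scipy.optimize import least_squares
from scipy.spatial.transform import Rotation as R
def proj(p,P):
    P=np.atleast_2d(P); T=np.array(p['camera_from_world']); c=P@T[:3,:3].T+T[:3,3]
    return np.c_[p['fx']*c[:,0]/c[:,2]+p['cx'],p['fy']*c[:,1]/c[:,2]+p['cy']]
def ray(p,u,z):
    T=np.array(p['camera_from_world']); d=T[:3,:3].T@np.array([(u[0]-p['cx'])/p['fx'],(u[1]-p['cy'])/p['fy'],1.]); o=-T[:3,:3].T@T[:3,3]
    return o+d*(z-o[2])/d[2]
def tf(pose,P):
    x,y,a=pose; c,s=np.cos(a),np.sin(a); P=np.atleast_2d(P)
    return np.c_[x+c*P[:,0]-s*P[:,1],y+s*P[:,0]+c*P[:,1],P[:,2]]
def crop(name,p,box,out):
    l,t,rr,b=box; i=p['frame'][t:b,l:rr,::-1]; k=min(800/(rr-l),600/(b-t)); i=cv2.resize(np.ascontiguousarray(i),None,fx=k,fy=k,interpolation=cv2.INTER_CUBIC)
    cv2.imwrite(out,i[:600,:800]); print(out,'scale',k)
E
python3 - <<'E'
from h import *
p=r.camera('scene'); crop('',p,(160,200,440,384),'pics/c1.png')
q=r.camera('side'); crop('',q,(60,180,260,330),'pics/c2.png')
crop('',q,(220,140,400,240),'pics/c3.png')
crop('',p,(150,110,320,240),'pics/c4.png')
import pickle; pickle.dump((p,q),open('pq.pkl','wb'))
E
```

```text
pics/c1.png scale 2.857142857142857
pics/c2.png scale 4.0
pics/c3.png scale 4.444444444444445
pics/c4.png scale 4.615384615384615
```

View pics/c1.png

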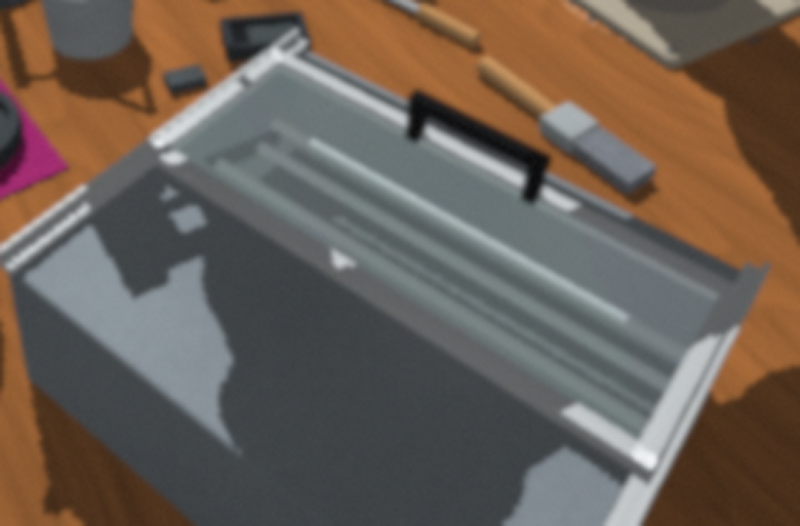

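View pics/c2.png

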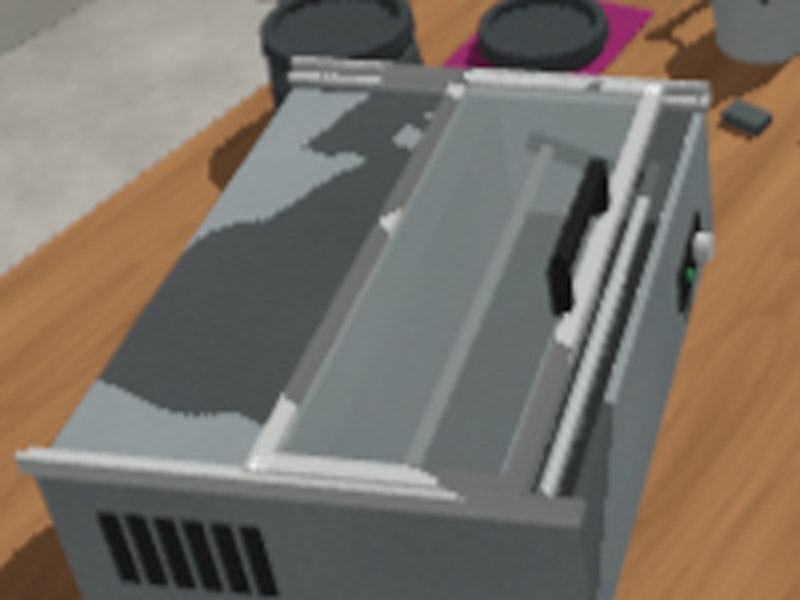

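View pics/c3.png

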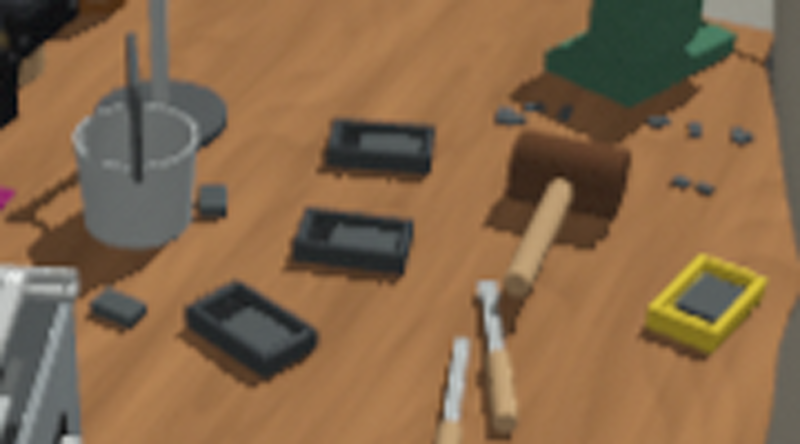

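View pics/c4.png

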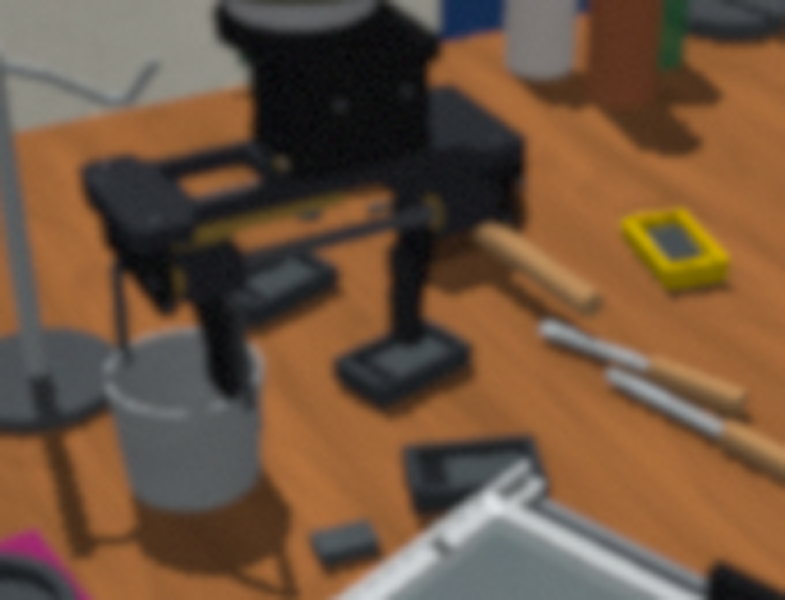

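```bash
python3 - <<'E'
from h import *
import pickle
p,q=pickle.load(open('pq.pkl','rb'))
w=0.136
M=np.array([[-.094,-.198,w],[.222,-.198,w],[.222,.198,w],[-.094,.198,w]])
U=[(q,M[0],(237.5,202)),(q,M[1],(133,195.5)),(q,M[2],(64.5,293.75)),(q,M[3],(205.75,305.75)),(p,M[0],(263.2,211.5)),(p,M[1],(160.5,287.5)),(p,M[3],(428.8,292.75))]
f=lambda v: np.concatenate([proj(c,tf(v,m))[0]-np.array(u) for c,m,u in U])
s=least_squares(f,[.6,.35,.35],loss='soft_l1'); print(s.x,np.round(s.fun.reshape(-1,2) if s.fun.size==14 else 0,1))
# handle
for c,us in ((p,[(304.2,232.5),(351.8,255.3)]),(q,[(210,220),(198,247)])):
    P=[ray(c,u,.174) for u in us]; print('handle',P,(P[0]+P[1])/2)
    x,y,a=s.x; d=(P[0]+P[1])[:2]/2-[x,y]; print('case frame',d@[np.cos(a),np.sin(a)],d@[-np.sin(a),np.cos(a)])
img={}
for n,c in (('scene',p),('side',q)):
    i=cv2.resize(np.ascontiguousarray(c['frame'][:,:,::-1]),None,fx=1.5625,fy=1.5625,interpolation=cv2.INTER_CUBIC)
    rr=np.array([[x_,y_,z_] for x_,z_ in ((-.028*np.cos(.349),.075-.028*np.sin(.349)),(.028*np.cos(.349),.075+.028*np.sin(.349)),(-.052*np.cos(.349)-.008*np.sin(.349),.075-.052*np.sin(.349)+.008*np.cos(.349))) for y_ in (-.185,.185)])
    for L in (M[[0,1,2,3,0]],rr[:2],rr[2:4],rr[4:]):
        cv2.polylines(i,[np.int32(proj(c,tf(s.x,L))*1.5625)],False,(0,0,255),1)
    cv2.imwrite(f'pics/ov_{n}.png',i)
# stones
for c,t in ((p,'scene'),(q,'side')):
    for d in r.search_frame(c,'inkstone1'):
        b=d['rect']; print(t,d['score'],np.round(ray(c,((b[0]+b[2])/2,(b[1]+b[3])/2),.012),3))
E
```

```text
[0.53493921 0.23834657 0.36261547] [[-0.9 -1.6]
 [ 0.3 -1. ]
 [ 0.3  1.2]
 [-0.9  1.4]
 [-0.3 -1.7]
 [-0.8 -0.4]
 [ 1.3 -1. ]]
handle [array([0.51068262, 0.17215684, 0.174     ]), array([0.4708959 , 0.27182192, 0.174     ])] [0.49078926 0.22198938 0.174     ]
case frame -0.04708121527295141 0.0003673906911913916
handle [array([0.50480586, 0.17287135, 0.174     ]), array([0.47205481, 0.27307574, 0.174     ])] [0.48843034 0.22297354 0.174     ]
case frame -0.048937640774034646 0.002124313125255163
scene 0.71 [ 0.164 -0.3    0.012]
scene 0.63 [ 0.439 -0.27   0.012]
scene 0.6 [ 0.467 -0.111  0.012]
scene 0.52 [ 0.468 -0.397  0.012]
scene 0.29 [ 0.783 -0.128  0.012]
side 0.77 [ 0.457 -0.13   0.012]
side 0.74 [ 0.754 -0.552  0.012]
side 0.67 [ 0.165 -0.303  0.012]
side 0.65 [0.525 0.169 0.012]
```

View pics/ov_scene.png

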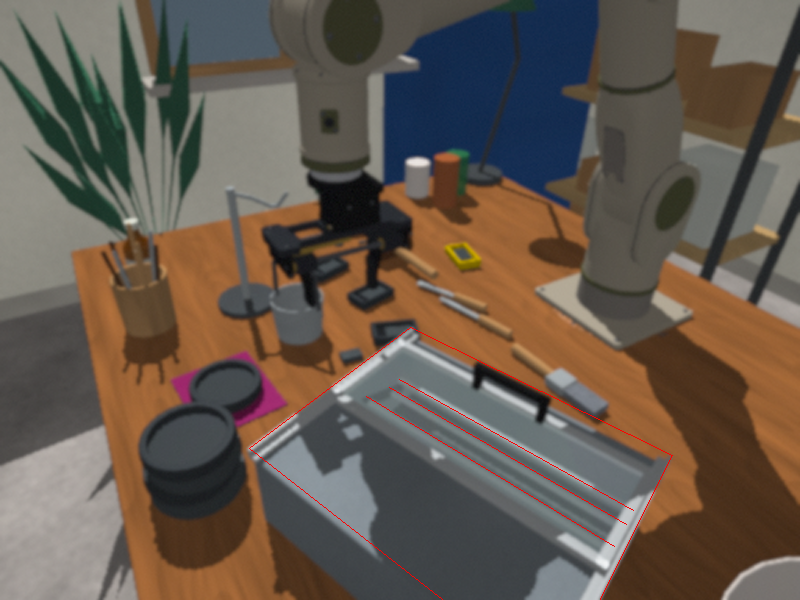

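View pics/ov_side.png

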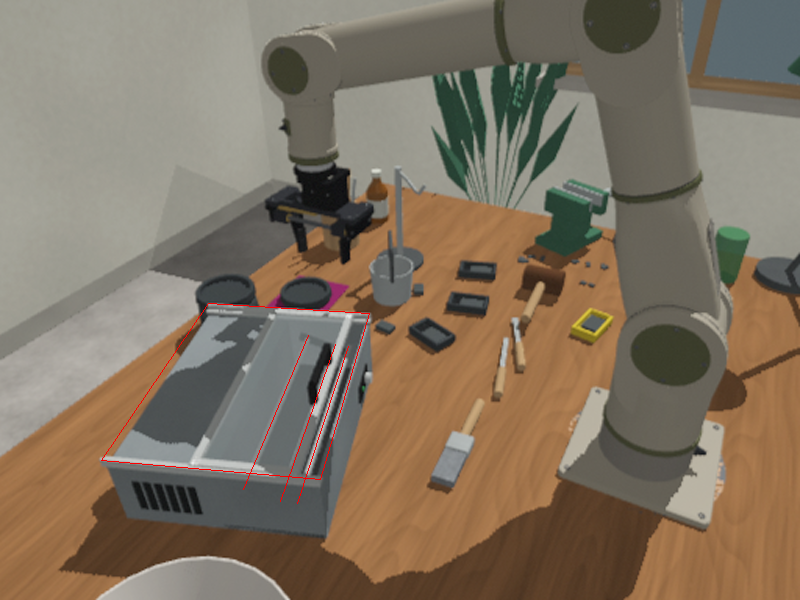

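```bash
cat >> h.py <<'E'
CASE=(0.535,0.2383,0.3626)
def down(yaw):  # tool y axis at world angle yaw, pointing down
    y=np.array([np.cos(yaw),np.sin(yaw),0]); z=np.array([0,0,-1.]); return np.c_[np.cross(y,z),y,z]
def plan(pos,Rm,n=None):
    s=r.read_state(); R0=R.from_quat(s['eef_rot']).as_matrix()
    w=R.from_matrix(R0.T@Rm).as_rotvec(); nr=int(np.ceil(np.linalg.norm(w)/.18))
    print('t',round(s['time'],2),'at',np.round(s['ee_pos'],4),'F',np.round(s['ft_force'],1),'w',round(s['width'],4))
    print('  turn',np.round(w,3),'rows',nr,'each',np.round(w/max(nr,1),4))
    d=np.array(pos)-s['ee_pos']
    a=Rm.T@d*100; print('  then shift cm (new axes)',np.round(a,2),'len',round(np.linalg.norm(a),2)); b=R0.T@d*100; print('  or shift first (old axes)',np.round(b,2))
E
python3 -m jog '[[4.5,-2.7,0,0,0,0,1],[4.5,-2.7,0,0,0,0,1],[4.5,-2.7,0,0,0,0,1],[4.5,-2.7,0,0,0,0,1],[4.2,-2.7,0,0,0,0,1],[0,0,0,0,0,-0.181,1],[0,0,0,0,0,-0.181,1],[0,0,0,0,0,0,1],[0,0,0,0,0,0,1]]' 10
python3 - <<'E'
from h import *
plan((.4895,.2225,.160),down(.3626))
p=r.camera('wrist'); crop('',p,(0,0,512,384),'pics/w1.png')
E
```

```text
time: 2.82
ee_pos: [0.4901, 0.2219, 0.2336]
eef_rot: [0.57, 0.822, 0.0, 0.0]
ft_force: [-0.3, -0.9, -0.6]
width: 0.087
t 2.83 at [0.4901 0.2219 0.2336] F [-0.3 -0.9 -0.6] w 0.087
  turn [ 0.    -0.    -0.005] rows 1 each [ 0.0002 -0.     -0.0051]
  then shift cm (new axes) [ 0.08 -0.04  7.36] len 7.36
  or shift first (old axes) [ 0.08 -0.04  7.36]
pics/w1.png scale 1.5625
```

View pics/w1.png

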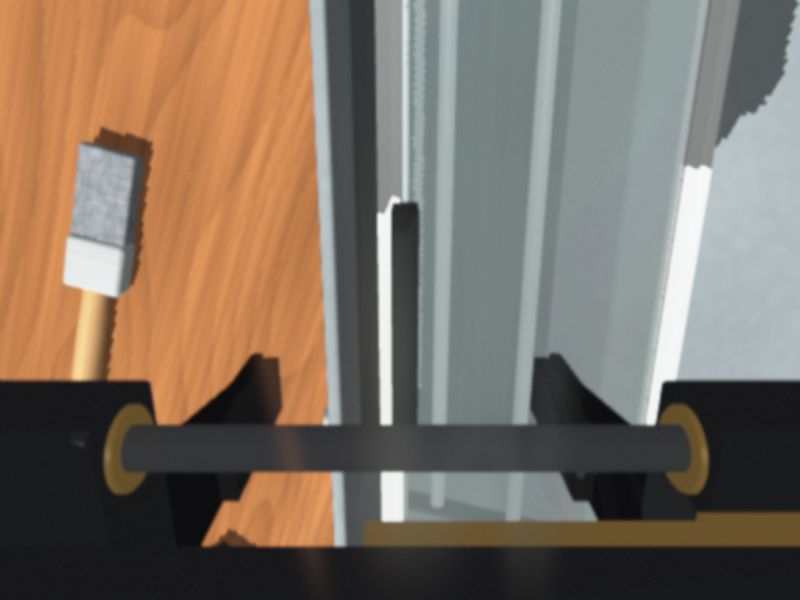

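```bash

python3 -m jog '[[0,0,3,0,0,0,1],[0,0,2.4,0,0,0,1],[0,0,2,0,0,0,1],[0,0,0,0,0,0,0],[0,0,0,0,0,0,-1],[0,0,0,0,0,0,-1],[0,0,0,0,0,0,-1],[0,0,0,0,0,0,-1],[0,0,0,0,0,0,-1]]' 10
```

```text
time: 4.0
ee_pos: [0.4901, 0.222, 0.1597]
eef_rot: [0.568, 0.823, 0.0, 0.0]
ft_force: [0.6, 0.9, 0.7]
width: 0.035
```

```bash

python3 -m jog '[[0,0,0,0,0,0,-1],[0,0,0,0,0,0,-1],[0,0,0,0,0,0,-1],[0,0,0,0,0,0,-1]]' 10
```

```text
time: 4.5
ee_pos: [0.49, 0.222, 0.1595]
eef_rot: [0.568, 0.823, -0.0, -0.0]
ft_force: [0.3, 0.3, -0.3]
width: 0.0118
```

```bash

python3 -m jog '[[0,1,0,0,0,0,-1],[0,2,0,0,0,0,-1],[0,2,0,0,0,0,-1],[0,2,0,0,0,0,-1],[0,2,0,0,0,0,-1],[0,1,0,0,0,0,-1],[0,0.5,0,0,0,0,-1],[0,0.5,0,0,0,0,-1],[0,0,0,0,0,0,-1]]' 10
python3 -m jog '[[0,0.5,0,0,0,0,-1],[0,0.5,0,0,0,0,-1],[0,0.5,0,0,0,0,-1],[0,0,0,0,0,0,-1]]'
```

```text
time: 5.62
ee_pos: [0.5936, 0.2605, 0.1596]
eef_rot: [0.569, 0.823, 0.0, 0.001]
ft_force: [3.0, -3.4, 0.9]
width: 0.0118
time: 6.12
ee_pos: [0.604, 0.2646, 0.1592]
eef_rot: [0.568, 0.823, -0.004, -0.002]
ft_force: [-16.6, -12.2, 11.7]
width: 0.0137
```

```bash

python3 -m jog '[[0,0.3,0,0,0,0,-1],[0,0.3,0,0,0,0,-1],[0,0,0,0,0,0,-1]]'
```

```text
time: 6.5
ee_pos: [0.6094, 0.2666, 0.1592]
eef_rot: [0.568, 0.823, -0.004, -0.002]
ft_force: [-16.2, -11.7, 11.0]
width: 0.0256
```

```bash

python3 -m jog '[[0,-0.8,0,0,0,0,0],[0,0,0,0,0,0,1],[0,0,0,0,0,0,1],[0,0,0,0,0,0,1],[0,0,-3,0,0,0,1],[0,0,-5,0,0,0,1],[0,0,-5,0,0,0,1],[0,0,-5,0,0,0,1],[0,0,0,0,0,0,1]]'
python3 - <<'E'
from h import *
import pickle
p=r.camera('scene');q=r.camera('side');w=r.camera('wrist')
pickle.dump((p,q,w),open('pq.pkl','wb'))
cv2.imwrite('pics/s2.png',cv2.resize(p['frame'][:,:,::-1],(800,600)));cv2.imwrite('pics/w2.png',cv2.resize(w['frame'][:,:,::-1],(800,600)))
crop('',p,(150,110,320,240),'pics/c5.png')
E
```

```text
time: 7.62
ee_pos: [0.6063, 0.2665, 0.3444]
eef_rot: [0.568, 0.823, 0.004, 0.002]
ft_force: [-0.7, -0.4, -0.6]
width: 0.087
pics/c5.png scale 4.615384615384615
```

View pics/s2.png

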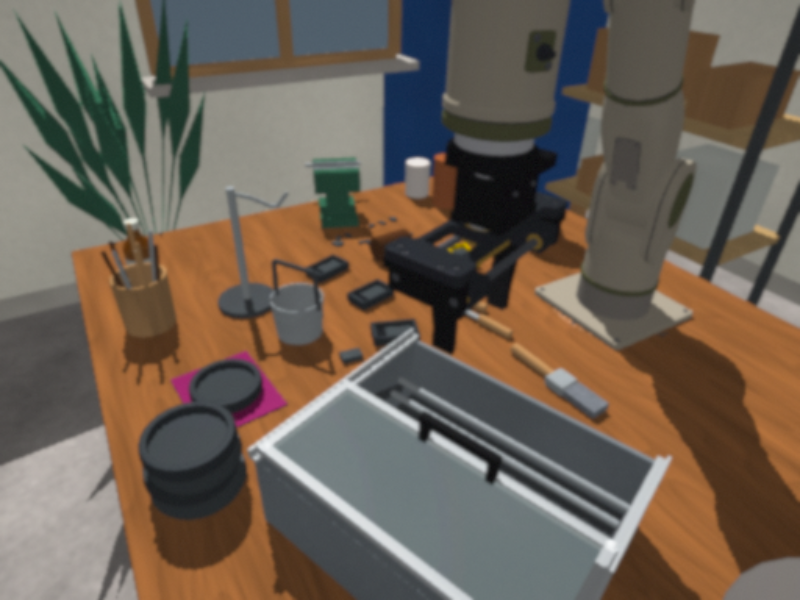

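View pics/w2.png

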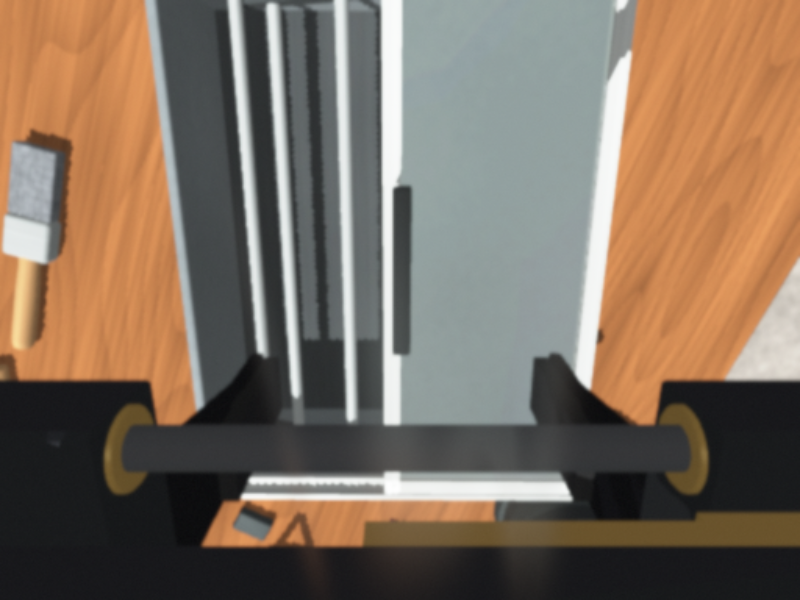

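View pics/c5.png

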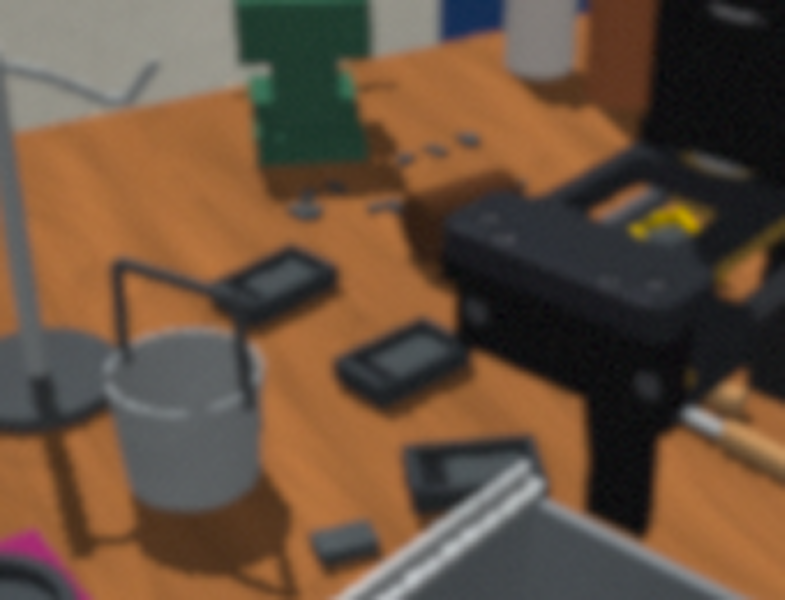

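```bash
cat > fit.py <<'E'
from h import *
import pickle
p,q,w=pickle.load(open('pq.pkl','rb'))
k=512/800
L=[((-.094,.122),(148,0),(200,400)),((-.0516,.0647),(235,0),(262,350)),((-.0246,.0607),(273,5),(296,395)),((.028,.0799),(341,0),(351,418))]
def f(v):
    o=[]
    for (x,z),a,b in L:
        A,B=proj(w,tf(v,[[x,-.15,z],[x,.1,z]]))
        d=(B-A)/np.linalg.norm(B-A); n=np.array([-d[1],d[0]])
        o+=[(np.array(a)*k-A)@n,(np.array(b)*k-A)@n]
    for m,u in (((-.094,-.198,.136),(242,498)),((.222,-.198,.136),(572,500))): o+=list((proj(w,tf(v,m))[0]-np.array(u)*k)*[0.3,1])
    return np.array(o)
s=least_squares(f,CASE,loss='soft_l1'); print(s.x,np.round(f(s.x),1))
E
python3 fit.py
```

```text
[0.53640178 0.23843382 0.35405501] [ 4.   5.3 -0.2 -0.4 -0.4 -0.4 -0.5 -0.6 -8.8 -0.1  2.4  0.2]
```

```bash
sed -i 's/^CASE=.*/CASE=(0.5362,0.2384,0.356)/' h.py; python3 - <<'E'
from h import *
import pickle
p,q,w=pickle.load(open('pq.pkl','rb'))
S={1:[(188,312),(238,283),(316,330),(262,362)],2:[(306,208),(412,220),(405,260),(295,248)],3:[(333,119),(434,124),(428,160),(326,156)]}
for n,c in S.items():
    P=np.array([ray(q,(220+u/4.444,140+v/4.444),.02)[:2] for u,v in c]); print(n,P.mean(0).round(3)); e=np.diff(np.r_[P,P[:1]],axis=0); print(np.linalg.norm(e,axis=1).round(3),np.degrees(np.arctan2(e[:,1],e[:,0])).round(0))
print(r.read_state()['joint_positions'])
E
```

```text
1 [ 0.455 -0.12 ]
[0.053 0.082 0.055 0.081] [-109.  160.   70.  -22.]
2 [ 0.432 -0.261]
[0.086 0.057 0.086 0.058] [-165.  106.   15.  -74.]
3 [ 0.469 -0.404]
[0.088 0.061 0.086 0.063] [-159.  106.   22.  -72.]
[-0.32925652  0.39913789 -0.22616651  1.16079383  0.08711205  1.59207596
 -0.17436203]
```

```bash
python3 - <<'E'
from h import *
import pickle
p,q,w=pickle.load(open('pq.pkl','rb'))
s=lambda u,v:(150+u/4.615,110+v/4.615); d=lambda u,v:(220+u/4.444,140+v/4.444); k=.64
print('rim',ray(p,s(184,373),.08),ray(q,d(137,133),.08))
print('handle ends scene',ray(p,s(120,264),.146),ray(p,s(245,298),.146),'side',ray(q,d(131,38),.146))
print('base',ray(p,(248*k,300*k),.012),ray(q,(403*k,260*k),.012))
print('posttop',ray(p,(231*k,190*k),.255),ray(q,(398*k,170*k),.255))
print('hook tip',ray(p,(287*k,194*k),.247),ray(q,(423*k,189*k),.247))
print('seat',ray(p,(274*k,206*k),.223),ray(q,(415*k,190*k),.223))
plan((.54,-.26,.32),down(1.927))
E
```

```text
rim [ 0.61496937 -0.22536725  0.08      ] [ 0.61144681 -0.2333197   0.08      ]
handle ends scene [ 0.6363158 -0.2636353  0.146    ] [ 0.58473214 -0.18882793  0.146     ] side [ 0.6319743  -0.26460479  0.146     ]
base [ 0.67239069 -0.36533746  0.012     ] [ 0.65663258 -0.36889027  0.012     ]
posttop [ 0.67206432 -0.36503921  0.255     ] [ 0.65996148 -0.36081857  0.255     ]
hook tip [ 0.58258191 -0.31789593  0.247     ] [ 0.56848455 -0.30650233  0.247     ]
seat [ 0.60582149 -0.33024998  0.223     ] [ 0.60668732 -0.34210854  0.223     ]
t 7.78 at [0.6049 0.2655 0.3384] F [ 0.   0.5 -0.6] w 0.0872
  turn [-1.000e-03 -1.000e-03 -1.565e+00] rows 9 each [-1.000e-04 -1.000e-04 -1.739e-01]
  then shift cm (new axes) [ 24.41 -46.99   1.84] len 52.98
  or shift first (old axes) [-46.85 -24.68   1.87]
```

```bash

python3 -m jog '[[0,0,0,0,0,-0.174,1],[0,0,0,0,0,-0.174,1],[0,0,0,0,0,-0.174,1],[0,0,0,0,0,-0.174,1],[0,0,0,0,0,-0.174,1],[0,0,0,0,0,-0.174,1],[0,0,0,0,0,-0.174,1],[0,0,0,0,0,-0.174,1],[0,0,0,0,0,-0.174,1],[2.4,-4.7,0.2,0,0,0,1],[2.4,-4.7,0.2,0,0,0,1],[2.4,-4.7,0.2,0,0,0,1],[2.4,-4.7,0.2,0,0,0,1],[2.4,-4.7,0.2,0,0,0,1],[2.4,-4.7,0.2,0,0,0,1],[2.4,-4.7,0.2,0,0,0,1],[2.4,-4.7,0.2,0,0,0,1],[2.4,-4.7,0.2,0,0,0,1],[2.4,-4.7,0,0,0,0,1]]'
python3 -m jog '[[0,0,0,0,0,0,1],[0,0,0,0,0,0,1]]'
python3 - <<'E'
from h import *
import pickle
plan((.54,-.26,.32),down(1.927))
w=r.camera('wrist');pickle.dump(w,open('w.pkl','wb'))
cv2.imwrite('pics/w3.png',cv2.resize(w['frame'][:,:,::-1],(800,600),interpolation=cv2.INTER_CUBIC))
E
```

```text
time: 10.15
ee_pos: [0.5436, -0.2601, 0.3198]
eef_rot: [-0.178, 0.984, 0.001, -0.001]
ft_force: [0.5, -0.2, -0.2]
width: 0.0871
time: 10.4
ee_pos: [0.5444, -0.2579, 0.3203]
eef_rot: [-0.178, 0.984, 0.001, -0.001]
ft_force: [0.0, 0.8, -0.2]
width: 0.0873
t 10.4 at [ 0.5444 -0.2579  0.3203] F [ 0.   0.8 -0.2] w 0.0873
  turn [ 0.002 -0.001  0.001] rows 1 each [ 0.0019 -0.001   0.0013]
  then shift cm (new axes) [ 0.48 -0.05  0.03] len 0.49
  or shift first (old axes) [ 0.48 -0.05  0.03]
```

View pics/w3.png

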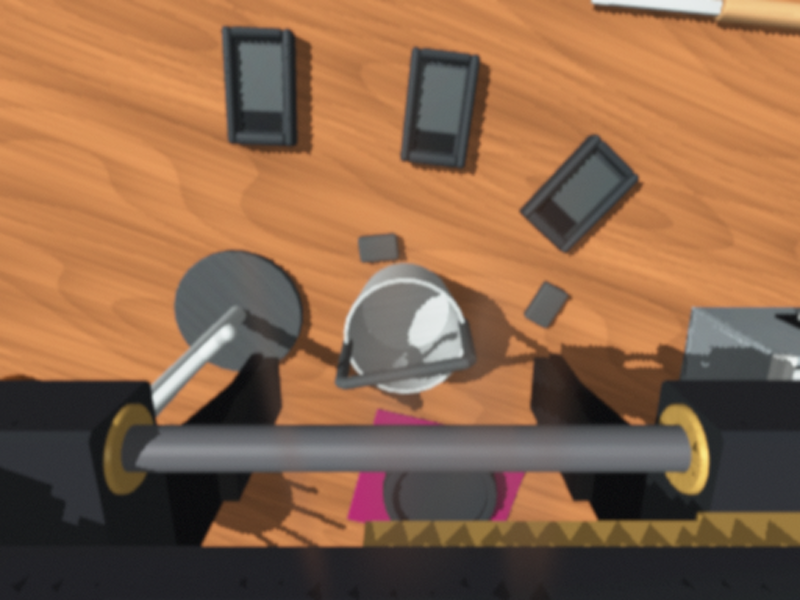

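```bash
python3 - <<'E'
from h import *
import pickle
w=pickle.load(open('w.pkl','rb'))
crop('',w,(130,5,420,175),'pics/c6.png')
E
```

```text
pics/c6.png scale 2.7586206896551726
```

View pics/c6.png

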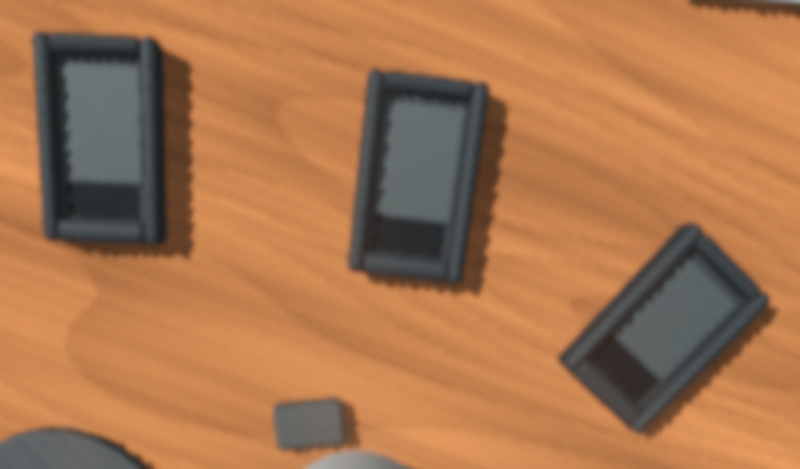

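```bash
cat > st.py <<'E'
from h import *
def fit(c,corners,z=.02):
    P=np.array([ray(c,u,z)[:2] for u in corners]); m=np.array([[-45,-28],[45,-28],[45,28],[-45,28]])/1000
    best=None
    for k in range(4):
        for a0 in (0,1.5,3,4.5):
            s=least_squares(lambda v:(tf(v,np.c_[np.roll(m,k,0),np.zeros(4)])[:,:2]-P).ravel(),[*P.mean(0),a0])
            if best is None or s.cost<best.cost: best=s
    a=best.x[2]%np.pi; return best.x[0],best.x[1],a,np.sqrt(best.cost/2)
E
python3 - <<'E'
from st import *
import pickle
w=pickle.load(open('w.pkl','rb'))
k=2.7586
for n,c in {3:[(36,35),(157,40),(162,243),(48,238)],2:[(371,72),(486,84),(460,282),(352,268)],1:[(688,225),(768,299),(641,432),(562,358)]}.items():
    x,y,a,e=fit(w,[(130+u/k,5+v/k) for u,v in c]); print(n,round(x,4),round(y,4),'long',round(np.degrees(a),1),'jaw',round(a+np.pi/2 if a<np.pi/2 else a-np.pi/2,3),'rms',e)
# can, stand
s=.64
print('handle',[ray(w,(u*s,v*s),.146).round(4) for u,v in ((343,380),(468,360))])
print('rim ctr',ray(w,(405*s,335*s),.08).round(4)); print('base',ray(w,(238*s,309*s),.012).round(4),'posttop',ray(w,(231*s,330*s),.255))
E
```

```text
3 0.473 -0.41 long 18.5 jaw 1.893 rms 0.05493693187858509
2 0.4371 -0.2679 long 15.0 jaw 1.832 rms 0.0541652811472682
1 0.4594 -0.1295 long 159.0 jaw 1.205 rms 0.055713725950823106
handle [array([ 0.6332, -0.2707,  0.146 ]), array([ 0.5891, -0.1955,  0.146 ])]
rim ctr [ 0.6109 -0.2332  0.08  ]
base [ 0.6658 -0.3792  0.012 ] posttop [ 0.57234626 -0.33045998  0.255     ]
```

```bash
sed -i 's/corners\]); m=/corners[::-1]]); m=/' st.py; python3 - <<'E'
from st import *
import pickle
w=pickle.load(open('w.pkl','rb'))
k=2.7586
for n,c in {3:[(36,35),(157,40),(162,243),(48,238)],2:[(371,72),(486,84),(460,282),(352,268)],1:[(688,225),(768,299),(641,432),(562,358)]}.items():
    x,y,a,e=fit(w,[(130+u/k,5+v/k) for u,v in c]); print(n,round(x,4),round(y,4),'long',round(np.degrees(a),1),'jaw',round(a+np.pi/2 if a<np.pi/2 else a-np.pi/2,3),'rms',e)
plan((.4594,-.1295,.12),down(1.205))
E
```

```text
3 0.473 -0.41 long 18.3 jaw 1.891 rms 0.0019026750865268418
2 0.4371 -0.2679 long 14.6 jaw 1.825 rms 0.0025324998966278277
1 0.4594 -0.1295 long 159.8 jaw 1.219 rms 0.0028236070203714494
t 10.45 at [ 0.5447 -0.2572  0.3207] F [0.2 0.4 1.6] w 0.0867
  turn [ 0.001 -0.001  0.725] rows 5 each [ 0.0003 -0.0002  0.1449]
  then shift cm (new axes) [12.54  8.88 20.07] len 25.27
  or shift first (old axes) [ 3.49 14.92 20.09]
```

```bash

python3 -m jog '[[0,0,0,0,0,0.142,1],[0,0,0,0,0,0.142,1],[0,0,0,0,0,0.142,1],[0,0,0,0,0,0.142,1],[0,0,0,0,0,0.142,1],[4.2,2.9,0,0,0,0,1],[4.2,2.9,0,0,0,0,1],[4.2,2.9,0,0,0,0,1],[0,0,5,0,0,0,1],[0,0,5,0,0,0,1],[0,0,5,0,0,0,1],[0,0,5,0,0,0,1],[0,0,0,0,0,0,1],[0,0,0,0,0,0,1]]'
python3 - <<'E'
from h import *
plan((.4594,-.1295,.013),down(1.219))
w=r.camera('scene'); crop('',w,(150,110,320,240),'pics/c7.png')
w=r.camera('side'); crop('',w,(220,140,400,240),'pics/c8.png')
E
```

```text
time: 12.2
ee_pos: [0.4574, -0.1329, 0.1235]
eef_rot: [0.175, 0.985, 0.0, 0.001]
ft_force: [0.1, -0.6, 0.4]
width: 0.087
t 12.2 at [ 0.4574 -0.1329  0.1235] F [ 0.1 -0.6  0.4] w 0.087
  turn [0.    0.002 0.   ] rows 1 each [0.0004 0.002  0.0003]
  then shift cm (new axes) [-0.06  0.39 11.05] len 11.05
  or shift first (old axes) [-0.04  0.39 11.05]
pics/c7.png scale 4.615384615384615
pics/c8.png scale 4.444444444444445
```

View pics/c7.png

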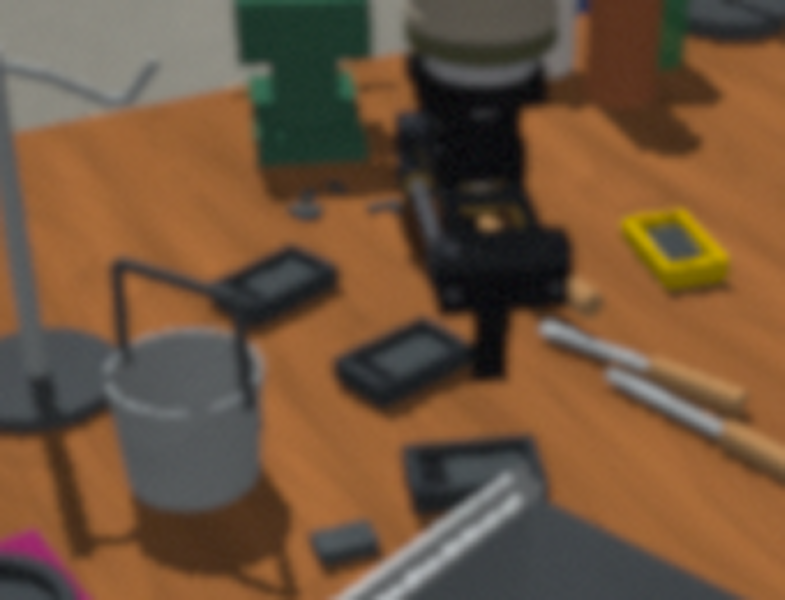

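View pics/c8.png

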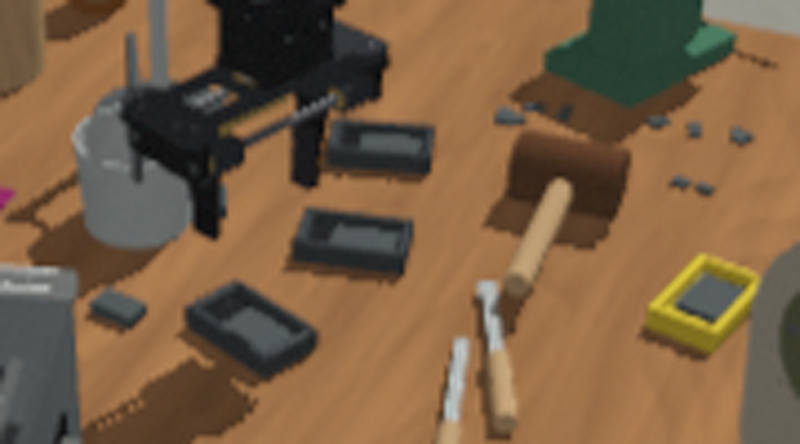

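```bash

python3 -m jog '[[0,0.4,4,0,0,0,1],[0,0,4,0,0,0,1],[0,0,2,0,0,0,1],[0,0,0.8,0,0,0,1],[0,0,0,0,0,0,1],[0,0,0,0,0,0,1]]'
python3 - <<'E'
from h import *
plan((.4594,-.1295,.013),down(1.219))
w=r.camera('scene'); crop('',w,(150,110,320,240),'pics/c9.png')
w=r.camera('side'); crop('',w,(220,140,400,240),'pics/c10.png')
E
```

```text
time: 13.05
ee_pos: [0.4588, -0.13, 0.0149]
eef_rot: [0.176, 0.984, -0.0, 0.001]
ft_force: [-0.4, -1.3, -0.4]
width: 0.0875
t 13.05 at [ 0.4588 -0.13    0.0149] F [-0.4 -1.3 -0.4] w 0.0875
  turn [ 0.     0.002 -0.001] rows 1 each [ 0.0002  0.0023 -0.001 ]
  then shift cm (new axes) [-0.04  0.07  0.19] len 0.2
  or shift first (old axes) [-0.04  0.07  0.19]
pics/c9.png scale 4.615384615384615
pics/c10.png scale 4.444444444444445
```

View pics/c10.png

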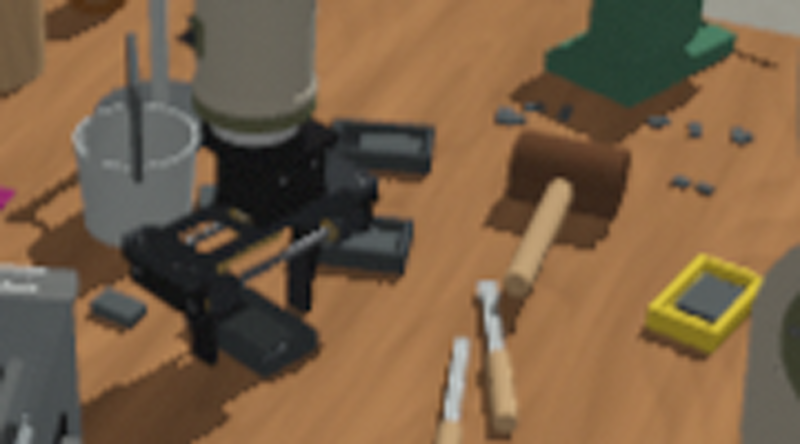

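View pics/c9.png

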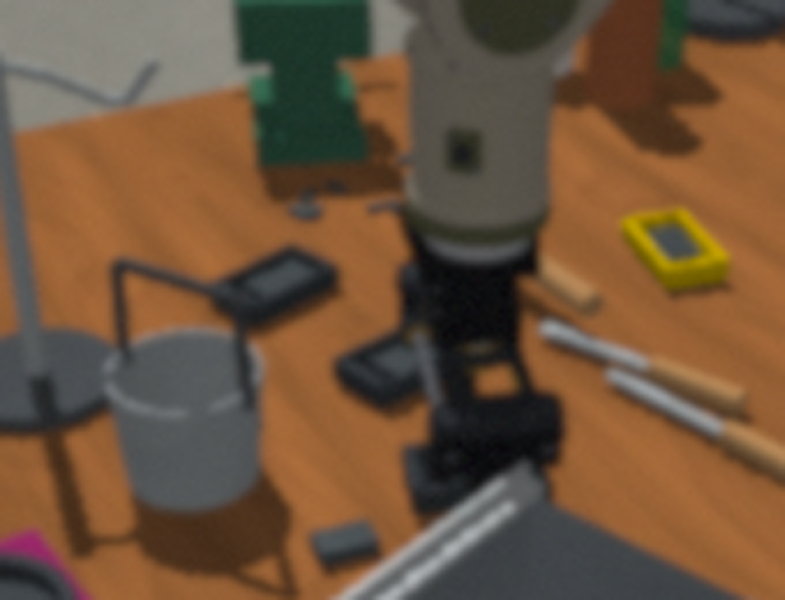

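```bash

python3 -m jog '[[0,0,0,0,0,0,-0.1],[0,0,0,0,0,0,-0.1],[0,0,0,0,0,0,-0.1],[0,0,0,0,0,0,-0.1],[0,0,0,0,0,0,-0.1],[0,0,0,0,0,0,-0.1]]' 30
python3 - <<'E'
from h import *
w=r.camera('side'); crop('',w,(220,140,400,240),'pics/c11.png')
E
```

```text
time: 13.9
ee_pos: [0.4578, -0.1296, 0.0136]
eef_rot: [0.175, 0.984, 0.0, 0.0]
ft_force: [0.4, 1.7, 1.7]
width: 0.0557
pics/c11.png scale 4.444444444444445
```

View pics/c11.png

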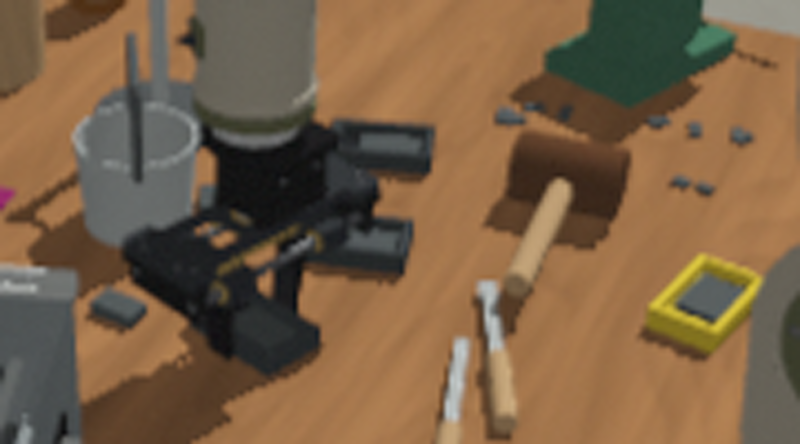

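```bash
cat >> h.py <<'E'
def rackpose(x,y,z,dz=0):
    a=CASE[2]; t=np.radians(20); ex=np.array([np.cos(t)*np.cos(a),np.cos(t)*np.sin(a),np.sin(t)]); ey=np.array([-np.sin(a),np.cos(a),0]); ez=np.cross(ex,ey)
    o=np.array([CASE[0],CASE[1],.075]); return o+x*ex+y*ey+z*ez+np.array([0,0,dz]), np.c_[-ex,ey,-ez]
E
python3 -m jog '[[0,0,-2,0,0,0,-0.1],[0,0,-4,0,0,0,-0.1],[0,0,-5,0,0,0,-0.1],[0,0,-6,0,0,0,-0.1],[0,0,-6,0,0,0,-0.1],[0,0,-5,0,0,0,-0.1],[0,0,0,0,0,0,-0.1]]' 40
python3 - <<'E'
from h import *
plan(*rackpose(0,.078,.0145,.12))
E
```

```text
time: 14.82
ee_pos: [0.4591, -0.1302, 0.2971]
eef_rot: [0.176, 0.984, -0.0, 0.003]
ft_force: [0.4, 0.2, -3.5]
width: 0.056
t 14.82 at [ 0.4591 -0.1302  0.2971] F [ 0.4  0.2 -3.5] w 0.056
  turn [-0.126 -0.328 -0.701] rows 5 each [-0.0251 -0.0656 -0.1403]
  then shift cm (new axes) [-15.37  39.66  15.01] len 45.11
  or shift first (old axes) [11.02 42.84  8.8 ]
```

```bash

python3 -m jog '[[0.6,2.5,0,0,0,0,-0.1],[1.2,4.5,0,0,0,0,-0.1],[1.2,4.8,0,0,0,0,-0.1],[1.2,4.8,0,0,0,0,-0.1],[1.2,4.8,0,0,0,0,-0.1],[1.2,4.8,0,0,0,0,-0.1],[1.2,4.8,0,0,0,0,-0.1],[1.2,4.8,0,0,0,0,-0.1],[1.2,4.5,0,0,0,0,-0.1],[0.8,2.5,0,0,0,0,-0.1],[0,0,0,-0.0251,-0.0656,-0.1403,-0.1],[0,0,0,-0.0251,-0.0656,-0.1403,-0.1],[0,0,0,-0.0251,-0.0656,-0.1403,-0.1],[0,0,0,-0.0251,-0.0656,-0.1403,-0.1],[0,0,0,-0.0251,-0.0656,-0.1403,-0.1],[0,0,0,0,0,0,-0.1],[0,0,0,0,0,0,-0.1]]'
python3 - <<'E'
from h import *
plan(*rackpose(0,.078,.0145,.03))
E
```

```text
time: 16.95
ee_pos: [0.5023, 0.3096, 0.2928]
eef_rot: [-0.173, 0.97, 0.032, 0.167]
ft_force: [-0.5, -0.2, -2.1]
width: 0.056
t 16.95 at [0.5023 0.3096 0.2928] F [-0.5 -0.2 -2.1] w 0.056
  turn [ 0.003 -0.007 -0.004] rows 1 each [ 0.0031 -0.0074 -0.0043]
  then shift cm (new axes) [ 5.77 -0.05 16.43] len 17.42
  or shift first (old axes) [ 5.65 -0.12 16.48]
```

```bash

python3 -m jog '[[1.4,0,4.1,0,0,0,-0.1],[1.4,0,4.1,0,0,0,-0.1],[1.4,0,4.1,0,0,0,-0.1],[1,0,2.8,0,0,0,-0.1],[0.5,0,1.3,0,-0.007,0,-0.1],[0,0,0,0,0,0,-0.1],[0,0,0,0,0,0,-0.1]]'
python3 - <<'E'
from h import *
plan(*rackpose(0,.078,.0145,0))
w=r.camera('scene'); crop('',w,(220,190,440,355),'pics/d1.png')
w=r.camera('side'); crop('',w,(100,180,260,300),'pics/d2.png')
E
```

```text
time: 17.82
ee_pos: [0.5045, 0.3117, 0.1214]
eef_rot: [-0.174, 0.969, 0.033, 0.172]
ft_force: [0.3, 0.5, -1.9]
width: 0.0559
t 17.82 at [0.5045 0.3117 0.1214] F [ 0.3  0.5 -1.9] w 0.0559
  turn [ 0.004  0.004 -0.001] rows 1 each [ 0.004   0.0037 -0.0014]
  then shift cm (new axes) [ 1.19 -0.18  3.05] len 3.28
  or shift first (old axes) [ 1.2  -0.19  3.05]
pics/d1.png scale 3.6363636363636362
pics/d2.png scale 5.0
```

View pics/d1.png

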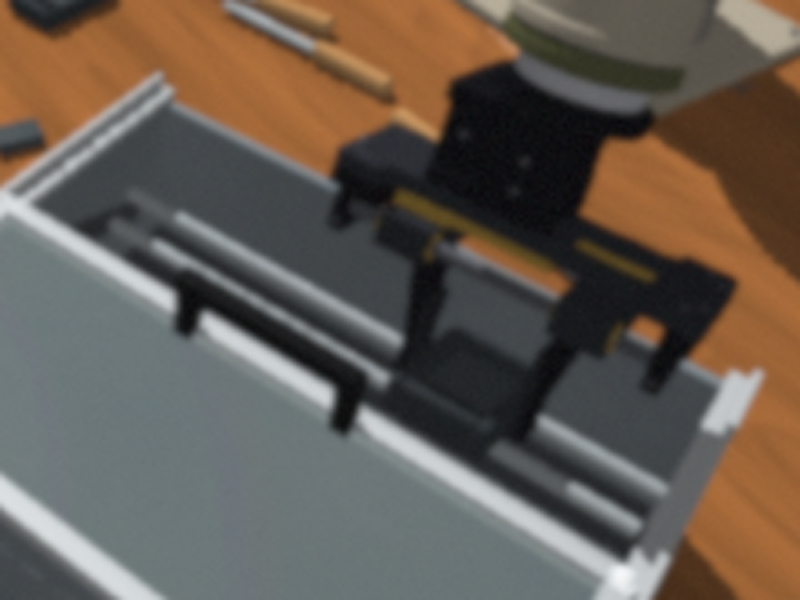

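View pics/d2.png

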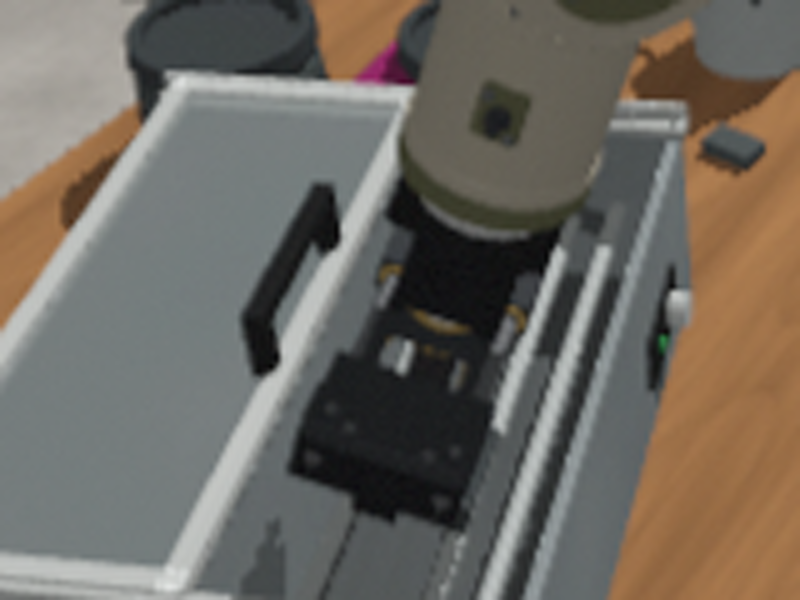

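```bash

python3 -m jog '[[0.6,-0.2,1.3,0,0,0,-0.1],[0.4,0,1.0,0,0,0,-0.1],[0,0,0.4,0,0,0,-0.1],[0,0,0,0,0,0,-0.1],[0,0,0,0,0,0,-0.1]]'
python3 - <<'E'
from h import *
plan(*rackpose(0,.078,.0145,0))
E
```

```text
time: 18.55
ee_pos: [0.5044, 0.3095, 0.0914]
eef_rot: [-0.174, 0.969, 0.033, 0.172]
ft_force: [0.0, 0.0, -1.7]
width: 0.0555
t 18.55 at [0.5044 0.3095 0.0914] F [ 0.   0.  -1.7] w 0.0555
  turn [ 0.004  0.002 -0.001] rows 1 each [ 0.0039  0.0023 -0.0008]
  then shift cm (new axes) [0.09 0.03 0.26] len 0.28
  or shift first (old axes) [0.09 0.03 0.26]
```

```bash

python3 -m jog '[[0,0,0.2,0,0,0,-0.1],[0,0,0,0,0,0,-0.1],[0,0,0,0,0,0,-0.1]]'
python3 -m jog '[[0,0,0.15,0,0,0,-0.1],[0,0,0,0,0,0,-0.1],[0,0,0,0,0,0,-0.1]]'
```

```text
time: 18.92
ee_pos: [0.5049, 0.3096, 0.0894]
eef_rot: [-0.174, 0.969, 0.033, 0.172]
ft_force: [-0.4, 0.5, -2.3]
width: 0.0558
time: 19.3
ee_pos: [0.5055, 0.3098, 0.0882]
eef_rot: [-0.174, 0.969, 0.033, 0.172]
ft_force: [-3.1, -2.0, 5.1]
width: 0.0558
```

```bash

python3 -m jog '[[0.2,0,0,0,0,0,-0.1],[0,0,0,0,0,0,-0.1],[0,0,0,0,0,0,-0.1]]'
python3 -m jog '[[0.2,0,0,0,0,0,-0.1],[0,0,0,0,0,0,-0.1],[0,0,0,0,0,0,-0.1]]'
python3 - <<'E'
from h import *
plan(*rackpose(0,.078,.0145,0))
E
```

```text
time: 19.68
ee_pos: [0.504, 0.3094, 0.0877]
eef_rot: [-0.174, 0.969, 0.033, 0.172]
ft_force: [0.2, 0.3, 5.4]
width: 0.0558
time: 20.05
ee_pos: [0.5022, 0.3087, 0.0869]
eef_rot: [-0.174, 0.969, 0.033, 0.172]
ft_force: [-0.3, -0.3, 5.2]
width: 0.0559
t 20.05 at [0.5022 0.3087 0.0869] F [-0.3 -0.3  5.2] w 0.0559
  turn [ 0.004  0.003 -0.001] rows 1 each [ 0.0039  0.003  -0.0008]
  then shift cm (new axes) [-0.29  0.03 -0.07] len 0.3
  or shift first (old axes) [-0.29  0.03 -0.07]
```

```bash

python3 -m jog '[[0.2,0,0,0,0,0,-0.1],[0,0,0,0,0,0,-0.1],[0,0,0,0,0,0,-0.1]]'
python3 -m jog '[[0.2,0,0,0,0,0,-0.1],[0,0,0,0,0,0,-0.1],[0,0,0,0,0,0,-0.1]]'
```

```text
time: 20.42
ee_pos: [0.5016, 0.3085, 0.0869]
eef_rot: [-0.174, 0.969, 0.034, 0.173]
ft_force: [6.4, 2.1, 2.4]
width: 0.0554
time: 20.8
ee_pos: [0.5014, 0.3084, 0.0873]
eef_rot: [-0.174, 0.969, 0.034, 0.175]
ft_force: [13.2, 4.9, 0.1]
width: 0.0559
```

```bash

python3 -m jog '[[-0.2,0,0,0,0,0,-0.1],[0,0,0,0,0,0,0.5],[0,0,0,0,0,0,0.5],[0,0,0,0,0,0,0.5],[0,0,-2,0,0,0,0.5],[0,0,-4,0,0,0,0.5],[-2,0,-5,0,0,0,0.5],[-2,0,-5,0,0,0,0.5],[0,0,0,0,0,0,1],[0,0,0,0,0,0,1]]'
python3 - <<'E'
from h import *
w=r.camera('wrist'); cv2.imwrite('pics/d3.png',cv2.resize(w['frame'][:,:,::-1],(800,600)))
w=r.camera('scene'); crop('',w,(220,190,440,355),'pics/d4.png')
plan((.4371,-.2679,.30),down(1.825))
E
```

```text
time: 22.05
ee_pos: [0.4836, 0.3007, 0.2491]
eef_rot: [-0.174, 0.969, 0.032, 0.171]
ft_force: [0.3, 0.4, -0.6]
width: 0.078
pics/d4.png scale 3.6363636363636362
t 22.15 at [0.4833 0.3006 0.2481] F [ 0.6  0.9 -0.4] w 0.0833
  turn [0.021 0.348 0.101] rows 3 each [0.0071 0.116  0.0336]
  then shift cm (new axes) [ 18.77 -53.86  -5.19] len 57.27
  or shift first (old axes) [ 20.89 -51.64 -13.3 ]
```

View pics/d3.png

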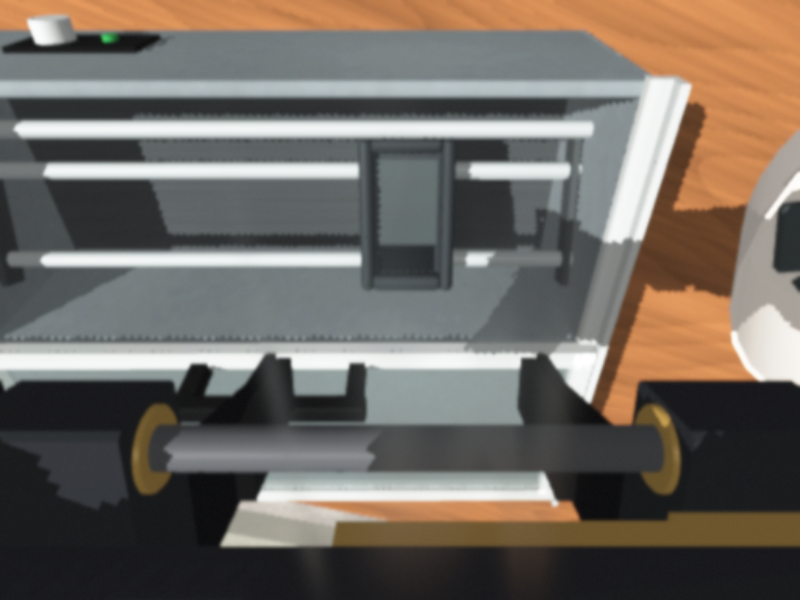

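View pics/d4.png

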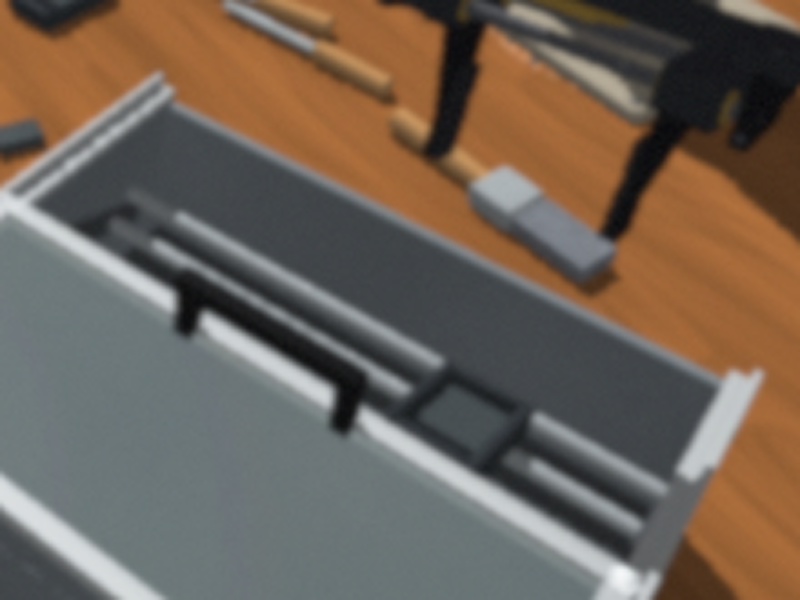

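```bash

python3 - <<'E'
from h import *
w=r.camera('side'); crop('',w,(220,140,400,240),'pics/d5.png')
plan((.52,-.26,.30),down(1.825))
E
```

```text
pics/d5.png scale 4.444444444444445
t 22.2 at [0.4834 0.3007 0.2482] F [ 0.6  0.5 -0.2] w 0.0846
  turn [0.021 0.348 0.101] rows 3 each [0.0071 0.116  0.0336]
  then shift cm (new axes) [ 10.55 -55.19  -5.18] len 56.43
  or shift first (old axes) [ 13.33 -53.8  -10.56]
```

View pics/d5.png

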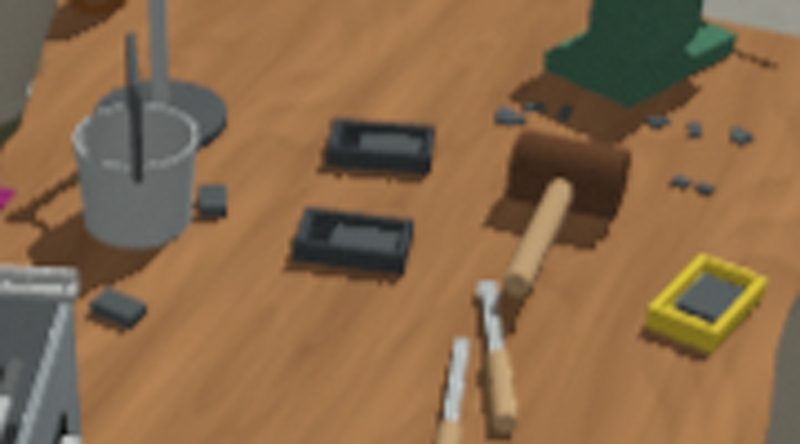

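```bash

python3 -m jog '[[0,0,0,0.0071,0.116,0.0336,1],[0,0,0,0.0071,0.116,0.0336,1],[0,0,-2,0.0071,0.116,0.0336,1],[1.7,-4.9,-0.5,0,0,0,1],[1.7,-4.9,-0.5,0,0,0,1],[1.7,-4.9,-0.5,0,0,0,1],[1.7,-4.9,-0.5,0,0,0,1],[1.7,-4.9,-0.5,0,0,0,1],[1.7,-4.9,-0.5,0,0,0,1],[1.7,-4.9,0,0,0,0,1],[1.7,-4.9,0,0,0,0,1],[1.7,-4.9,0,0,0,0,1],[1.7,-4.9,0,0,0,0,1],[1.7,-4.9,0,0,0,0,1],[0,0,5,0,0,0,1],[0,0,5,0,0,0,1],[0,0,5,0,0,0,1],[0,0,0,0,0,0,1],[0,0,0,0,0,0,1]]'
python3 - <<'E'
from h import *
plan((.4371,-.2679,.015),down(1.825))
E
```

```text
time: 24.58
ee_pos: [0.4372, -0.2685, 0.1504]
eef_rot: [-0.127, 0.992, 0.0, 0.002]
ft_force: [0.6, 0.6, 0.4]
width: 0.087
t 24.57 at [ 0.4372 -0.2685  0.1504] F [0.6 0.6 0.4] w 0.087
  turn [-0.     0.003 -0.   ] rows 1 each [-0.0003  0.0033 -0.0001]
  then shift cm (new axes) [-1.000e-02  6.000e-02  1.354e+01] len 13.54
  or shift first (old axes) [ 0.03  0.07 13.54]
```

```bash

python3 -m jog '[[0,0,5,0,0,0,1],[0,0,5,0,0,0,1],[0,0,2.5,0,0,0,1],[0,0,1,0,0,0,1],[0,0,0,0,0,0,1],[0,0,0,0,0,0,-0.1],[0,0,0,0,0,0,-0.1],[0,0,0,0,0,0,-0.1],[0,0,0,0,0,0,-0.1],[0,0,0,0,0,0,-0.1],[0,0,0,0,0,0,-0.1],[0,0,0,0,0,0,-0.1]]' 40
python3 - <<'E'
from h import *
w=r.camera('scene'); crop('',w,(150,110,320,240),'pics/d6.png')
w=r.camera('side'); crop('',w,(220,140,400,240),'pics/d7.png')
E
```

```text
time: 26.08
ee_pos: [0.4369, -0.2682, 0.0142]
eef_rot: [-0.127, 0.992, 0.0, 0.001]
ft_force: [-1.3, 1.1, 5.3]
width: 0.0559
pics/d6.png scale 4.615384615384615
pics/d7.png scale 4.444444444444445
```

View pics/d7.png

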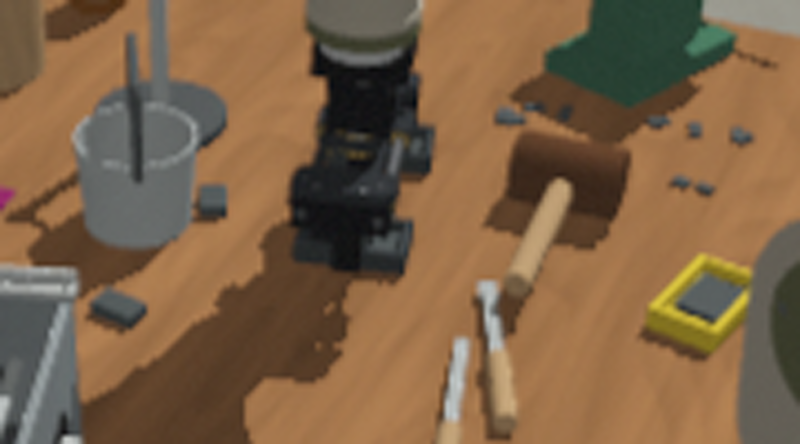

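```bash

python3 -m jog '[[0,0,-2,0,0,0,-0.1],[0,0,-4,0,0,0,-0.1],[0,0,-5,0,0,0,-0.1],[0,0,-6,0,0,0,-0.1],[0,0,-6,0,0,0,-0.1],[0,0,-5,0,0,0,-0.1],[0,0,0,0,0,0,-0.1]]' 40
python3 - <<'E'
from h import *
plan(*rackpose(0,0,.0145,.12))
E
```

```text
time: 27.05
ee_pos: [0.4374, -0.269, 0.2974]
eef_rot: [-0.127, 0.992, -0.001, 0.004]
ft_force: [0.8, -0.3, -3.5]
width: 0.0555
t 27.05 at [ 0.4374 -0.269   0.2974] F [ 0.8 -0.3 -3.5] w 0.0555
  turn [-0.022 -0.342 -0.1  ] rows 2 each [-0.0109 -0.171  -0.0501]
  then shift cm (new axes) [-21.82  44.12  17.39] len 52.2
  or shift first (old axes) [-21.76  46.62   8.86]
```

```bash

python3 -m jog '[[-1,2,0,0,0,0,-0.1],[-2,4.2,0,0,0,0,-0.1],[-2,4.4,0,0,0,0,-0.1],[-2,4.4,0,0,0,0,-0.1],[-2,4.4,0,0,0,0,-0.1],[-2,4.4,0,0,0,0,-0.1],[-2,4.4,0,0,0,0,-0.1],[-2,4.4,0,0,0,0,-0.1],[-2,4.4,0,0,0,0,-0.1],[-2,4.4,0,0,0,0,-0.1],[-2,3.6,0,0,0,0,-0.1],[-0.8,1.6,0,0,0,0,-0.1],[0,0,0,-0.0073,-0.114,-0.0334,-0.1],[0,0,0,-0.0073,-0.114,-0.0334,-0.1],[0,0,0,-0.0073,-0.114,-0.0334,-0.1],[0,0,0,0,0,0,-0.1],[0,0,0,0,0,0,-0.1]]'
python3 - <<'E'
from h import *
plan(*rackpose(0,0,.0145,.03))
E
```

```text
time: 29.18
ee_pos: [0.5302, 0.2368, 0.2944]
eef_rot: [-0.173, 0.97, 0.032, 0.167]
ft_force: [0.7, -0.1, -2.4]
width: 0.0555
t 29.18 at [0.5302 0.2368 0.2944] F [ 0.7 -0.1 -2.4] w 0.0555
  turn [ 0.004 -0.006 -0.003] rows 1 each [ 0.0039 -0.0064 -0.0031]
  then shift cm (new axes) [ 5.89 -0.06 16.56] len 17.58
  or shift first (old axes) [ 5.79 -0.14 16.6 ]
```

```bash

python3 -m jog '[[1.4,0,4.1,0,0,0,-0.1],[1.4,0,4.1,0,0,0,-0.1],[1.4,0,4.1,0,0,0,-0.1],[1,0,2.8,0,0,0,-0.1],[0.5,-0.1,1.4,0.004,-0.006,0,-0.1],[0.6,0,1.4,0,0,0,-0.1],[0.4,0,1.0,0,0,0,-0.1],[0,0,0,0,0,0,-0.1],[0,0,0,0,0,0,-0.1]]'
python3 - <<'E'
from h import *
plan(*rackpose(0,0,.0145,0))
E
```

```text
time: 30.3
ee_pos: [0.5315, 0.2379, 0.095]
eef_rot: [-0.174, 0.969, 0.031, 0.172]
ft_force: [-0.6, 0.3, -1.8]
width: 0.0556
t 30.3 at [0.5315 0.2379 0.095 ] F [-0.6  0.3 -1.8] w 0.0556
  turn [ 0.     0.003 -0.002] rows 1 each [ 0.0004  0.0032 -0.0016]
  then shift cm (new axes) [ 0.26 -0.11  0.59] len 0.65
  or shift first (old axes) [ 0.26 -0.12  0.58]
```

```bash

python3 -m jog '[[0.2,-0.1,0.5,0,0,0,-0.1],[0,0,0,0,0,0,-0.1],[0,0,0,0,0,0,-0.1]]'
python3 -m jog '[[0,0,0.15,0,0,0,-0.1],[0,0,0,0,0,0,-0.1],[0,0,0,0,0,0,-0.1]]'
```

```text
time: 30.68
ee_pos: [0.5313, 0.2366, 0.0889]
eef_rot: [-0.174, 0.969, 0.031, 0.172]
ft_force: [-0.5, 0.0, -3.0]
width: 0.0556
time: 31.05
ee_pos: [0.5316, 0.2368, 0.0884]
eef_rot: [-0.174, 0.969, 0.031, 0.172]
ft_force: [-12.5, -5.8, 14.5]
width: 0.0556
```

```bash

python3 -m jog '[[0,0,0.15,0,0,0,-0.1],[0,0,0,0,0,0,-0.1],[0,0,0,0,0,0,-0.1]]'
```

```text
time: 31.42
ee_pos: [0.5321, 0.237, 0.088]
eef_rot: [-0.174, 0.969, 0.03, 0.172]
ft_force: [-24.8, -10.5, 32.1]
width: 0.0557
```

```bash

python3 -m jog '[[0,0,-0.22,0,0,0,-0.1],[0.2,0,0,0,0,0,-0.1],[0,0,0,0,0,0,-0.1],[0,0,0,0,0,0,-0.1]]'
python3 -m jog '[[0.2,0,0,0,0,0,-0.1],[0,0,0,0,0,0,-0.1],[0,0,0,0,0,0,-0.1]]'
python3 - <<'E'
from h import *
plan(*rackpose(-.003,0,.0135,0))
E
```

```text
time: 31.92
ee_pos: [0.5303, 0.2364, 0.0877]
eef_rot: [-0.174, 0.969, 0.032, 0.172]
ft_force: [1.9, 0.3, 0.0]
width: 0.0558
time: 32.3
ee_pos: [0.5299, 0.2363, 0.0881]
eef_rot: [-0.174, 0.969, 0.032, 0.174]
ft_force: [8.7, 2.3, -1.8]
width: 0.0555
t 32.3 at [0.5299 0.2363 0.0881] F [ 8.7  2.3 -1.8] w 0.0555
  turn [ 0.001  0.007 -0.002] rows 1 each [ 0.0012  0.0066 -0.0015]
  then shift cm (new axes) [ 0.13 -0.02  0.1 ] len 0.17
  or shift first (old axes) [ 0.13 -0.02  0.1 ]
```

```bash

python3 -m jog '[[-0.15,0,0.1,0,0.005,0,-0.1],[0,0,0.1,0,0,0,-0.1],[0,0,0,0,0,0,-0.1],[0,0,0,0,0,0,-0.1]]'
```

```text
time: 32.8
ee_pos: [0.5304, 0.2365, 0.0874]
eef_rot: [-0.174, 0.969, 0.03, 0.17]
ft_force: [-17.0, -7.2, 30.3]
width: 0.0556
```

```bash

python3 -m jog '[[0,0,-0.12,0,0,0,-0.1],[0,0,0,0,0,0,0.4],[0,0,0,0,0,0,0.45],[0,0,0,0,0,0,0.45],[0,0,-2,0,0,0,0.45],[0,0,-4,0,0,0,0.45],[-2,0,-5,0,0,0,0.45],[-2,0,-5,0,0,0,0.45],[0,0,0,0,0,0,1],[0,0,0,0,0,0,1]]'
python3 - <<'E'
from h import *
w=r.camera('wrist'); cv2.imwrite('pics/e3.png',cv2.resize(w['frame'][:,:,::-1],(800,600)))
w=r.camera('side'); crop('',w,(220,140,400,240),'pics/e5.png')
plan((.473,-.41,.30),down(1.891))
E
```

```text
time: 34.05
ee_pos: [0.5137, 0.2298, 0.2497]
eef_rot: [-0.174, 0.97, 0.031, 0.169]
ft_force: [-0.7, -0.2, -0.3]
width: 0.0758
pics/e5.png scale 4.444444444444445
t 34.15 at [0.5133 0.2297 0.2488] F [-0.9 -0.8 -0.4] w 0.0821
  turn [0.007 0.343 0.034] rows 2 each [0.0035 0.1717 0.017 ]
  then shift cm (new axes) [ 23.96 -59.45  -5.12] len 64.3
  or shift first (old axes) [ 22.73 -58.59 -13.64]
```

View pics/e3.png

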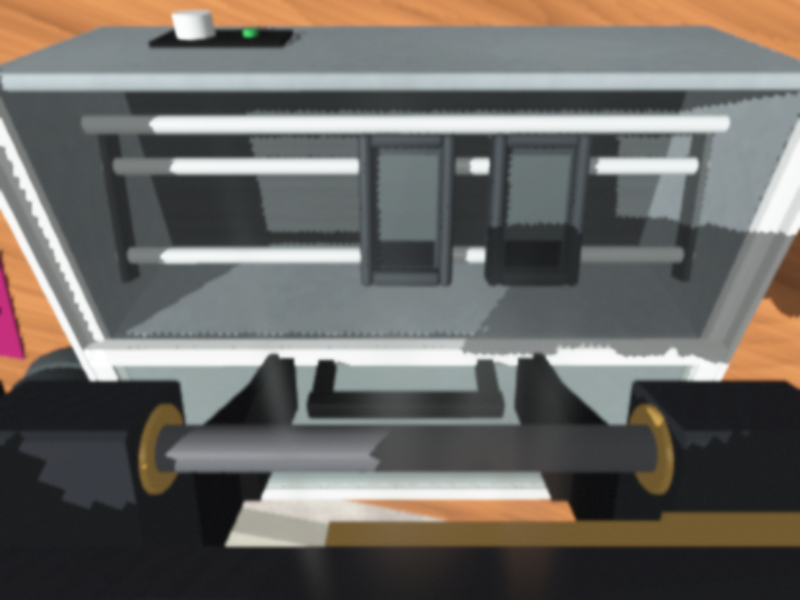

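View pics/e5.png

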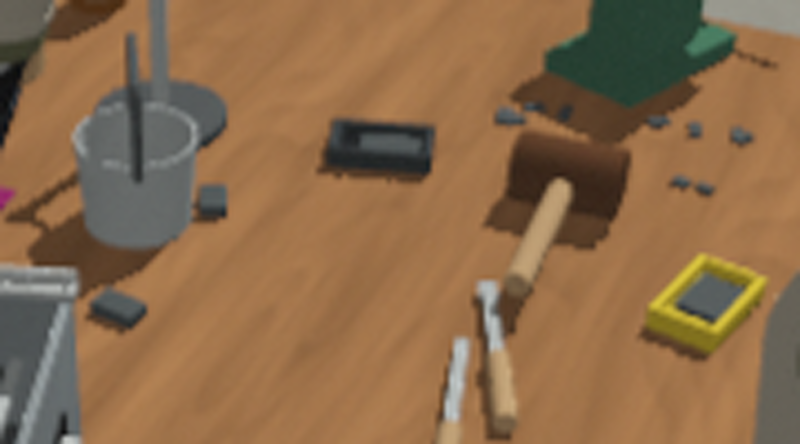

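```bash

python3 -m jog '[[0,0,0,0.0023,0.1143,0.0113,1],[0,0,0,0.0023,0.1143,0.0113,1],[0,0,-2,0.0023,0.1143,0.0113,1],[1.85,-4.6,-0.5,0,0,0,1],[1.85,-4.6,-0.5,0,0,0,1],[1.85,-4.6,-0.5,0,0,0,1],[1.85,-4.6,-0.5,0,0,0,1],[1.85,-4.6,-0.5,0,0,0,1],[1.85,-4.6,-0.5,0,0,0,1],[1.85,-4.6,0,0,0,0,1],[1.85,-4.6,0,0,0,0,1],[1.85,-4.6,0,0,0,0,1],[1.85,-4.6,0,0,0,0,1],[1.85,-4.6,0,0,0,0,1],[1.85,-4.6,0,0,0,0,1],[1.8,-4.3,0,0,0,0,1],[0,0,5,0,0,0,1],[0,0,5,0,0,0,1],[0,0,5,0,0,0,1],[0,0,0,0,0,0,1]]'
python3 -m jog '[[0,0,0,0,0,0,1]]'
python3 - <<'E'
from h import *
plan((.473,-.41,.015),down(1.891))
w=r.camera('side'); crop('',w,(220,140,400,240),'pics/e6.png')
E
```

```text
time: 36.65
ee_pos: [0.4692, -0.4088, 0.1444]
eef_rot: [-0.16, 0.987, 0.004, -0.002]
ft_force: [-0.1, -0.5, 1.1]
width: 0.087
time: 36.78
ee_pos: [0.4722, -0.4112, 0.151]
eef_rot: [-0.159, 0.987, -0.0, 0.002]
ft_force: [0.3, -0.1, -0.0]
width: 0.087
t 36.77 at [ 0.4722 -0.4112  0.151 ] F [ 0.3 -0.1 -0. ] w 0.087
  turn [-0.001  0.004  0.   ] rows 1 each [-0.0009  0.0037  0.0001]
  then shift cm (new axes) [-0.11  0.09 13.6 ] len 13.6
  or shift first (old axes) [-0.06  0.1  13.6 ]
pics/e6.png scale 4.444444444444445
```

View pics/e6.png

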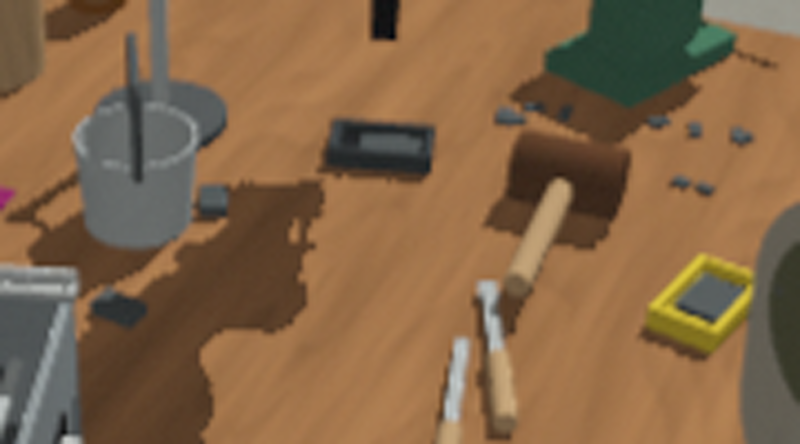

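```bash

python3 -m jog '[[0,0.1,5,0,0,0,1],[0,0,5,0,0,0,1],[0,0,2.5,0,0,0,1],[0,0,1,0,0,0,1],[0,0,0,0,0,0,1],[0,0,0,0,0,0,-0.1],[0,0,0,0,0,0,-0.1],[0,0,0,0,0,0,-0.1],[0,0,0,0,0,0,-0.1],[0,0,0,0,0,0,-0.1],[0,0,0,0,0,0,-0.1],[0,0,0,0,0,0,-0.1]]' 40
python3 - <<'E'
from h import *
w=r.camera('side'); crop('',w,(220,140,400,240),'pics/e7.png')
E
```

```text
time: 38.33
ee_pos: [0.472, -0.4102, 0.015]
eef_rot: [-0.159, 0.987, -0.0, 0.002]
ft_force: [-0.7, 0.0, 5.5]
width: 0.0555
pics/e7.png scale 4.444444444444445
```

View pics/e7.png

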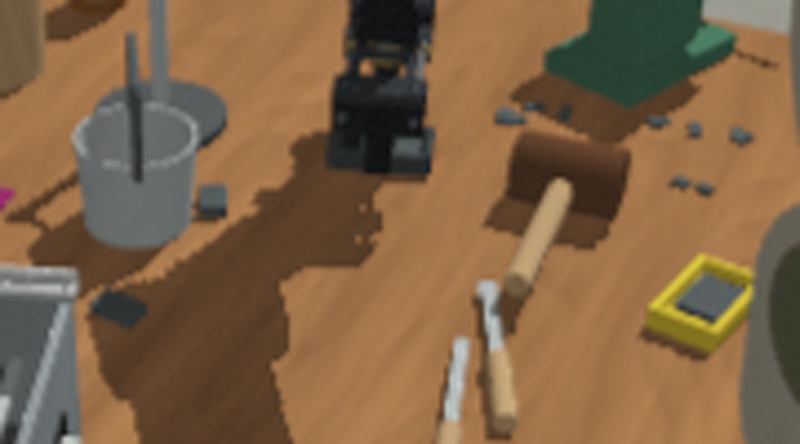

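```bash

python3 -m jog '[[0,0,-2,0,0,0,-0.1],[0,0,-4,0,0,0,-0.1],[0,0,-5,0,0,0,-0.1],[0,0,-6,0,0,0,-0.1],[0,0,-6,0,0,0,-0.1],[0,0,-5,0,0,0,-0.1],[0,0,0,0,0,0,-0.1]]' 40
python3 - <<'E'
from h import *
plan(*rackpose(0,-.078,.0155,.12))
E
```

```text
time: 39.25
ee_pos: [0.472, -0.4105, 0.3002]
eef_rot: [-0.16, 0.987, -0.002, 0.004]
ft_force: [0.8, -0.0, -1.4]
width: 0.0554
t 39.25 at [ 0.472  -0.4105  0.3002] F [ 0.8 -0.  -1.4] w 0.0554
  turn [-0.012 -0.342 -0.034] rows 2 each [-0.0062 -0.1709 -0.017 ]
  then shift cm (new axes) [-23.31  50.78  18.13] len 58.74
  or shift first (old axes) [-26.22  51.8    8.94]
```

```bash

python3 -m jog '[[-1,2,0,0,0,0,-0.1],[-2,4,0,0,0,0,-0.1],[-2.1,4.2,0,0,0,0,-0.1],[-2.1,4.2,0,0,0,0,-0.1],[-2.1,4.2,0,0,0,0,-0.1],[-2.1,4.2,0,0,0,0,-0.1],[-2.1,4.2,0,0,0,0,-0.1],[-2.1,4.2,0,0,0,0,-0.1],[-2.1,4.2,0,0,0,0,-0.1],[-2.1,4.2,0,0,0,0,-0.1],[-2.1,4.2,0,0,0,0,-0.1],[-2.1,4.2,0,0,0,0,-0.1],[-1.6,3,0,0,0,0,-0.1],[-0.7,0.8,0,0,0,0,-0.1],[0,0,0,-0.004,-0.114,-0.0113,-0.1],[0,0,0,-0.004,-0.114,-0.0113,-0.1],[0,0,0,-0.004,-0.114,-0.0113,-0.1],[0,0,0,0,0,0,-0.1],[0,0,0,0,0,0,-0.1]]'
python3 - <<'E'
from h import *
plan(*rackpose(0,-.078,.0155,.03))
E
```

```text
time: 41.62
ee_pos: [0.5573, 0.164, 0.2954]
eef_rot: [-0.173, 0.97, 0.033, 0.167]
ft_force: [-0.0, -0.2, -1.5]
width: 0.0557
t 41.62 at [0.5573 0.164  0.2954] F [-0.  -0.2 -1.5] w 0.0557
  turn [ 0.005 -0.006 -0.003] rows 1 each [ 0.005  -0.0061 -0.0031]
  then shift cm (new axes) [ 5.94 -0.09 16.55] len 17.58
  or shift first (old axes) [ 5.84 -0.19 16.58]
```

```bash

python3 -m jog '[[1.4,0,4.1,0,0,0,-0.1],[1.4,0,4.1,0,0,0,-0.1],[1.4,0,4.1,0,0,0,-0.1],[1,0,2.8,0,0,0,-0.1],[0.6,-0.1,1.4,0.004,-0.006,-0.002,-0.1],[0.6,0,1.4,0,0,0,-0.1],[0.4,0,1.0,0,0,0,-0.1],[0,0,0,0,0,0,-0.1],[0,0,0,0,0,0,-0.1]]'
python3 - <<'E'
from h import *
plan(*rackpose(0,-.078,.0150,0))
E
```

```text
time: 42.75
ee_pos: [0.5581, 0.1647, 0.0952]
eef_rot: [-0.174, 0.969, 0.032, 0.172]
ft_force: [0.2, -0.5, -2.4]
width: 0.0553
t 42.75 at [0.5581 0.1647 0.0952] F [ 0.2 -0.5 -2.4] w 0.0553
  turn [ 0.001  0.003 -0.   ] rows 1 each [ 0.0014  0.003  -0.0005]
  then shift cm (new axes) [ 0.2  -0.13  0.58] len 0.63
  or shift first (old axes) [ 0.2  -0.13  0.58]
```

```bash

python3 -m jog '[[0.2,-0.1,0.45,0,0,0,-0.1],[0,0,0,0,0,0,-0.1],[0,0,0,0,0,0,-0.1]]'
python3 -m jog '[[0,0,0.12,0,0,0,-0.1],[0,0,0,0,0,0,-0.1],[0,0,0,0,0,0,-0.1]]'
```

```text
time: 43.12
ee_pos: [0.5577, 0.1634, 0.0898]
eef_rot: [-0.174, 0.969, 0.032, 0.172]
ft_force: [0.5, -0.6, -2.2]
width: 0.0555
time: 43.5
ee_pos: [0.5581, 0.1636, 0.0891]
eef_rot: [-0.174, 0.969, 0.031, 0.172]
ft_force: [-5.6, -2.6, 6.5]
width: 0.0555
```

Contact on the rods; slide down to the stop.

```bash

python3 -m jog '[[0.2,0,0,0,0,0,-0.1],[0.1,0,0,0,0,0,-0.1],[0,0,0,0,0,0,-0.1],[0,0,0,0,0,0,-0.1]]'
python3 - <<'E'
from h import *
plan(*rackpose(-.0035,-.078,.0150,0))
E
```

```text
time: 44.0
ee_pos: [0.5565, 0.1631, 0.0885]
eef_rot: [-0.174, 0.969, 0.032, 0.173]
ft_force: [4.3, 1.4, 5.1]
width: 0.0557
t 44.0 at [0.5565 0.1631 0.0885] F [4.3 1.4 5.1] w 0.0557
  turn [ 0.001  0.005 -0.   ] rows 1 each [ 0.0014  0.0048 -0.0004]
  then shift cm (new axes) [ 0.13 -0.03  0.01] len 0.13
  or shift first (old axes) [ 0.13 -0.03  0.01]
```

```bash

python3 -m jog '[[0.15,0,0,0,0,0,-0.1],[0,0,0,0,0,0,-0.1],[-0.15,0,0.05,0,0,0,-0.1],[0,0,0,0,0,0,-0.1]]'
python3 -m jog '[[0,0,0,0,0,0,0.4],[0,0,0,0,0,0,0.45],[0,0,0,0,0,0,0.45],[0,0,-2,0,0,0,0.45],[0,0,-4,0,0,0,0.45],[-2,0,-5,0,0,0,0.45],[-2,0,-5,0,0,0,0.45],[0,0,0,0,0,0,1],[0,0,0,0,0,0,1]]'
python3 - <<'E'
from h import *
w=r.camera('wrist'); cv2.imwrite('pics/f3.png',cv2.resize(w['frame'][:,:,::-1],(800,600)))
w=r.camera('scene'); crop('',w,(220,190,440,355),'pics/f4.png')
E
```

```text
time: 44.5
ee_pos: [0.5565, 0.1631, 0.0884]
eef_rot: [-0.174, 0.969, 0.032, 0.173]
ft_force: [-2.3, -0.7, 13.9]
width: 0.0558
time: 45.62
ee_pos: [0.5388, 0.1561, 0.2501]
eef_rot: [-0.174, 0.969, 0.032, 0.171]
ft_force: [-0.3, 0.2, -0.2]
width: 0.0758
pics/f4.png scale 3.6363636363636362
```

View pics/f3.png

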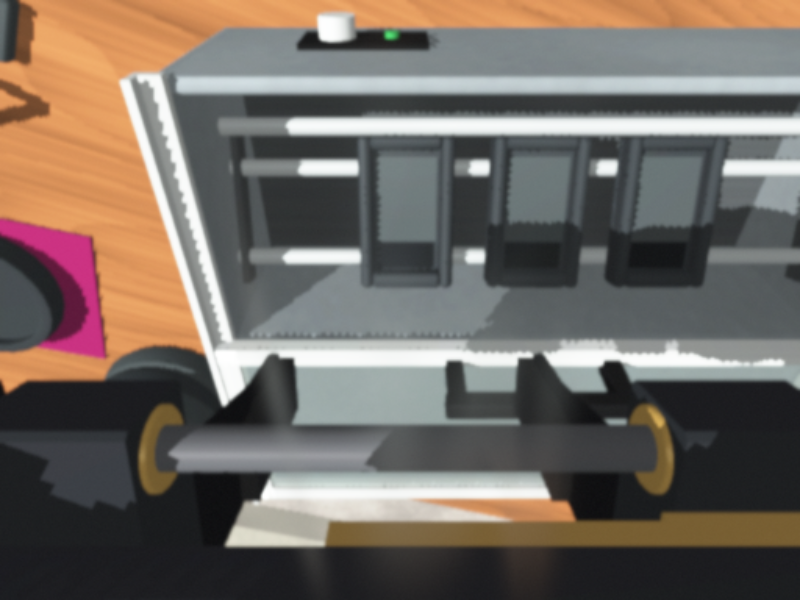

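View pics/f4.png

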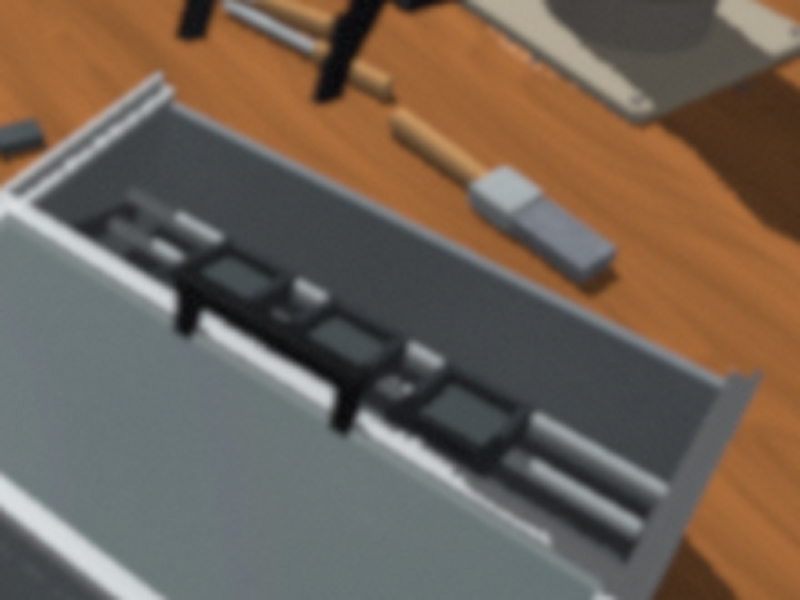

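```bash

python3 - <<'E'
from h import *
w=r.camera('scene'); q=r.camera('side')
crop('',q,(60,190,200,295),'pics/g1.png')
P=[ray(w,(220+u/3.636,190+v/3.636),.171) for u,v in ((188,282),(368,375))]
x,y,a=CASE
for p in P: print(p.round(3),(p[0]-x)*np.cos(a)+(p[1]-y)*np.sin(a),-(p[0]-x)*np.sin(a)+(p[1]-y)*np.cos(a))
print(tf(CASE,[[.07,0,.16]])); plan(tf(CASE,[[.07,0,.25]])[0],down(.356))
print(r.read_state()['joint_positions'])
E
```

```text
pics/g1.png scale 5.714285714285714
[0.623 0.22  0.171] 0.07468965307682533 -0.04688611305402848
[0.58  0.313 0.171] 0.06738227993242413 0.05463650640732082
[[0.60181089 0.26279695 0.16      ]]
t 45.83 at [0.5386 0.1562 0.2495] F [-0.3 -0.8 -0.3] w 0.0851
  turn [0.276 0.272 1.553] rows 9 each [0.0306 0.0302 0.1726]
  then shift cm (new axes) [ 7.79  9.64 -0.05] len 12.39
  or shift first (old axes) [-9.07  7.79  3.27]
[ 0.27629225 -0.03953951 -0.61578096  1.88673845 -0.03637047  0.93837286
  1.59977842]
```

View pics/g1.png

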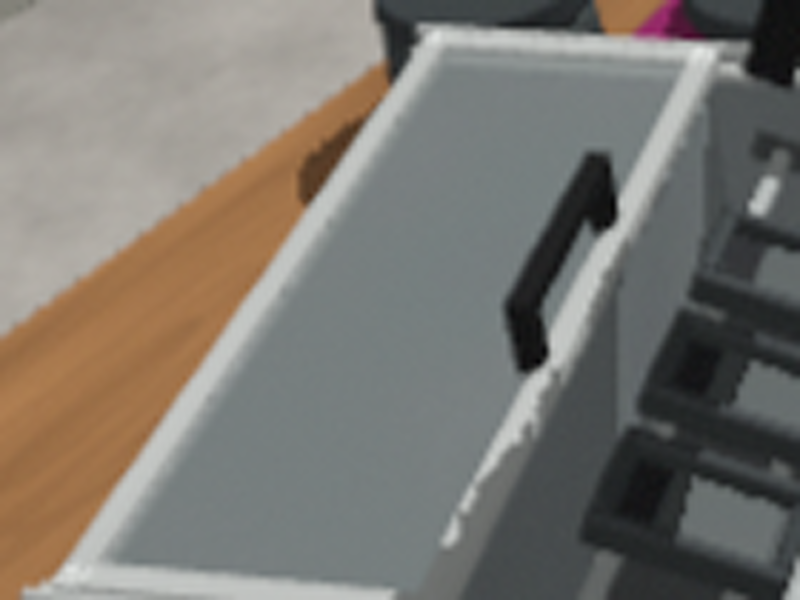

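```bash

python3 -m jog '[[0,0,-2,0.0306,0.0302,0.1726,1],[0,0,0,0.0306,0.0302,0.1726,1],[0,0,0,0.0306,0.0302,0.1726,1],[0,0,0,0.0306,0.0302,0.1726,1],[0,0,0,0.0306,0.0302,0.1726,1],[0,0,0,0.0306,0.0302,0.1726,1],[0,0,0,0.0306,0.0302,0.1726,1],[0,0,0,0.0306,0.0302,0.1726,1],[0,0,0,0.0306,0.0302,0.1726,1],[3.9,4.8,0,0,0,0,1],[3.9,4.8,0,0,0,0,1],[0,0,0,0,0,0,1],[0,0,0,0,0,0,1]]'
python3 - <<'E'
from h import *
plan(tf(CASE,[[.071,0.001,.16]])[0],down(.356))
E
```

```text
time: 47.45
ee_pos: [0.5953, 0.2604, 0.2687]
eef_rot: [0.571, 0.821, 0.0, 0.0]
ft_force: [0.6, -0.5, -0.2]
width: 0.0872
t 47.45 at [0.5953 0.2604 0.2687] F [ 0.6 -0.5 -0.2] w 0.0872
  turn [0.001 0.001 0.   ] rows 1 each [0.0006 0.0006 0.0002]
  then shift cm (new axes) [ 0.1   0.79 10.87] len 10.9
  or shift first (old axes) [ 0.11  0.78 10.87]
```

```bash

python3 -m jog '[[0.1,0.8,3,0,0,0,1],[0,0,4,0,0,0,1],[0,0,3,0,0,0,1],[0,0,0.9,0,0,0,1],[0,0,0,0,0,0,1],[0,0,0,0,0,0,0],[0,0,0,0,0,0,-1],[0,0,0,0,0,0,-1],[0,0,0,0,0,0,-1],[0,0,0,0,0,0,-1],[0,0,0,0,0,0,-1],[0,0,0,0,0,0,-1],[0,0,0,0,0,0,-1],[0,0,0,0,0,0,-1],[0,0,0,0,0,0,-1]]' 12
```

```text
time: 49.32
ee_pos: [0.6028, 0.2642, 0.161]
eef_rot: [0.571, 0.821, 0.001, 0.001]
ft_force: [-3.0, -1.5, 0.3]
width: 0.0121
```

```bash

python3 -m jog '[[0,-1,0,0,0,0,-1],[0,-1.5,0,0,0,0,-1],[0,-1.5,0,0,0,0,-1],[0,-1.5,0,0,0,0,-1],[0,-1.5,0,0,0,0,-1],[0,-1.5,0,0,0,0,-1],[0,-1.5,0,0,0,0,-1],[0,-1.5,0,0,0,0,-1],[0,-1.5,0,0,0,0,-1],[0,-1,0,0,0,0,-1],[0,0,0,0,0,0,-1]]'
python3 - <<'E'
from h import *
plan(tf(CASE,[[-.08,0.001,.16]])[0],down(.356))
E
```

```text
time: 50.7
ee_pos: [0.471, 0.2153, 0.1609]
eef_rot: [0.571, 0.821, 0.0, 0.001]
ft_force: [-1.4, 0.1, 4.0]
width: 0.0118
t 50.7 at [0.471  0.2153 0.1609] F [-1.4  0.1  4. ] w 0.0118
  turn [ 0.002  0.001 -0.   ] rows 1 each [ 0.0021  0.0013 -0.0002]
  then shift cm (new axes) [-0.   -1.08  0.09] len 1.09
  or shift first (old axes) [-0.   -1.08  0.09]
```

```bash

python3 -m jog '[[0,-0.5,0,0,0,0,-1],[0,-0.4,0,0,0,0,-1],[0,-0.3,0,0,0,0,-1],[0,0,0,0,0,0,-1]]'
python3 -m jog '[[0,-0.3,0,0,0,0,-1],[0,0,0,0,0,0,-1],[0,0,0,0,0,0,-1]]'
```

```text
time: 51.2
ee_pos: [0.4622, 0.2119, 0.1609]
eef_rot: [0.571, 0.821, 0.003, 0.002]
ft_force: [10.4, 5.6, -4.7]
width: 0.012
time: 51.58
ee_pos: [0.4611, 0.2115, 0.1609]
eef_rot: [0.571, 0.821, 0.005, 0.003]
ft_force: [21.7, 9.4, -14.5]
width: 0.0138
```

```bash

python3 -m jog '[[0,0.15,0,0,0,0,-1],[0,0,0,0,0,0,0],[0,0,0,0,0,0,1],[0,0,0,0,0,0,1],[0,0,0,0,0,0,1],[0,0,-3,0,0,0,1],[0,0,-5,0,0,0,1],[0,0,-5,0,0,0,1],[0,0,-3,0,0,0,1],[0,0,0,0,0,0,1]]'
python3 - <<'E'
from h import *
w=r.camera('wrist'); cv2.imwrite('pics/h3.png',cv2.resize(w['frame'][:,:,::-1],(800,600)))
w=r.camera('side'); cv2.imwrite('pics/h4.png',cv2.resize(w['frame'][:,:,::-1],(800,600)))
plan((.49,-.23,.32),down(1.927))
E
```

```text
time: 52.82
ee_pos: [0.4593, 0.2113, 0.3227]
eef_rot: [0.571, 0.821, 0.002, 0.002]
ft_force: [-0.6, -0.6, 0.7]
width: 0.0858
t 52.92 at [0.4585 0.2106 0.3199] F [-0.4  0.1 -0.1] w 0.0864
  turn [ 1.000e-03  2.000e-03 -1.571e+00] rows 9 each [ 1.000e-04  2.000e-04 -1.746e-01]
  then shift cm (new axes) [ 1.241e+01 -4.239e+01 -1.000e-02] len 44.17
  or shift first (old axes) [-4.240e+01 -1.239e+01  1.000e-02]
```

View pics/h3.png

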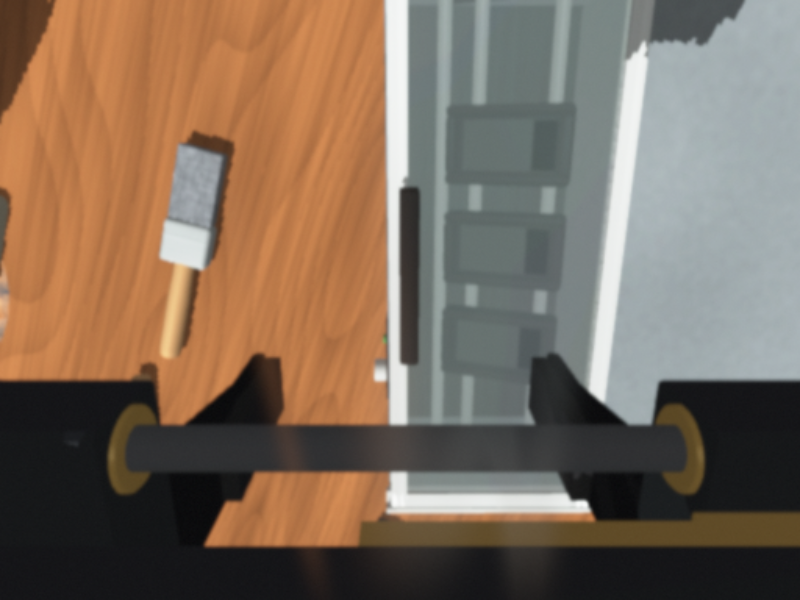

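View pics/h4.png

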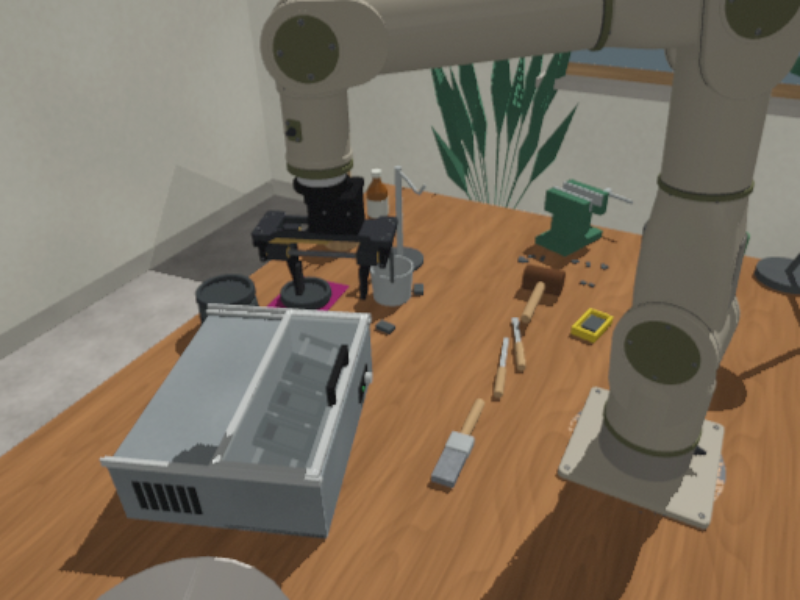

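```bash

python3 - <<'E'
from h import *
plan((.56,-.385,.39),down(-.52))
E
```

```text
t 52.92 at [0.4585 0.2106 0.3199] F [-0.4  0.1 -0.1] w 0.0864
  turn [ 0.002 -0.     0.876] rows 5 each [ 0.0004 -0.      0.1751]
  then shift cm (new axes) [-46.64  38.4   -7.01] len 60.82
  or shift first (old axes) [-59.37 -11.21  -6.98]
```

```bash

python3 -m jog '[[0,0,-3.5,0,0,0.175,1],[0,0,-3.5,0,0,0.175,1],[0,0,0,0,0,0.175,1],[0,0,0,0,0,0.175,1],[0,0,0,0,0,0.175,1],[-3.9,3.2,0,0,0,0,1],[-3.9,3.2,0,0,0,0,1],[-3.9,3.2,0,0,0,0,1],[-3.9,3.2,0,0,0,0,1],[-3.9,3.2,0,0,0,0,1],[-3.9,3.2,0,0,0,0,1],[-3.9,3.2,0,0,0,0,1],[-3.9,3.2,0,0,0,0,1],[-3.9,3.2,0,0,0,0,1],[-3.9,3.2,0,0,0,0,1],[-3.9,3.2,0,0,0,0,1],[-3.7,3.2,0,0,0,0,1],[0,0,0,0,0,0,1],[0,0,0,0,0,0,1],[0,0,0,0,0,0,1]]'
python3 - <<'E'
from h import *
import pickle
plan((.56,-.385,.39),down(-.52))
w=r.camera('wrist');p=r.camera('scene');q=r.camera('side'); pickle.dump((w,p,q),open('w2.pkl','wb'))
cv2.imwrite('pics/i1.png',cv2.resize(w['frame'][:,:,::-1],(800,600),interpolation=cv2.INTER_CUBIC))
E
```

```text
time: 55.42
ee_pos: [0.5609, -0.3831, 0.3908]
eef_rot: [0.865, 0.503, 0.001, 0.0]
ft_force: [-0.5, 0.0, 0.6]
width: 0.0869
t 55.42 at [ 0.5609 -0.3831  0.3908] F [-0.5  0.   0.6] w 0.0869
  turn [ 0.002 -0.002  0.002] rows 1 each [ 0.0021 -0.0019  0.0024]
  then shift cm (new axes) [-0.21  0.02  0.08] len 0.23
  or shift first (old axes) [-0.21  0.02  0.08]
```

View pics/i1.png

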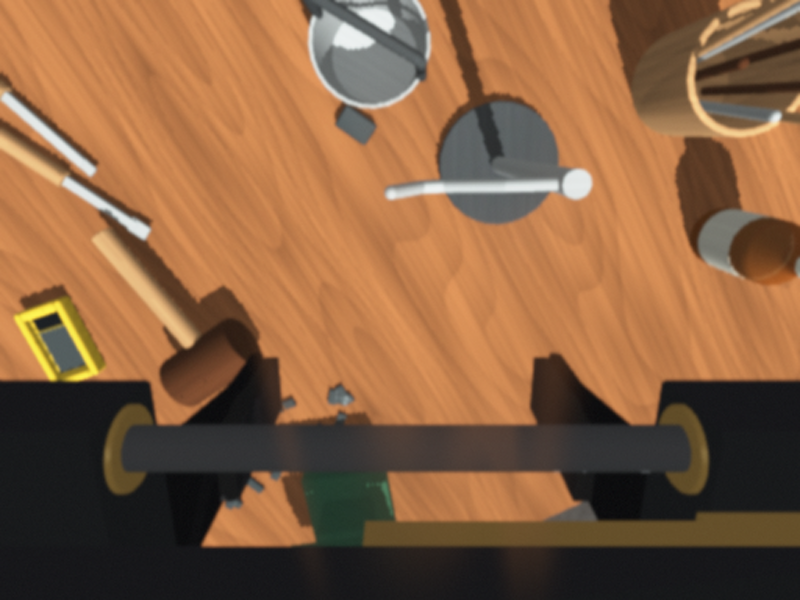

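```bash

python3 - <<'E'
from h import *
import pickle
w,p,q=pickle.load(open('w2.pkl','rb')); s=.64
A=ray(w,(577*s,184*s),.255);B=ray(w,(499*s,161*s),.012);T=ray(w,(389*s,194*s),.247)
print('post',A,B,'tip',T,'dist',np.linalg.norm((T-A)[:2]),'ang',np.degrees(np.arctan2(*(T-A)[1::-1])), 'using base',np.linalg.norm((T-B)[:2]),np.degrees(np.arctan2(*(T-B)[1::-1])))
print('handle',ray(w,(312*s,4*s),.146),ray(w,(422*s,72*s),.146), 'rim',ray(w,(370*s,42*s),.08))
crop('',p,(130,100,230,175),'pics/i2.png');crop('',q,(225,95,305,155),'pics/i3.png')
E
```

```text
post [ 0.67100416 -0.37961037  0.255     ] [ 0.67276791 -0.3768399   0.012     ] tip [ 0.57892519 -0.33425383  0.247     ] dist 0.10264381623293072 ang 153.7759249473242 using base 0.10305352523577306 155.59132967441883
handle [ 0.59004278 -0.20488745  0.146     ] [ 0.63446564 -0.27941921  0.146     ] rim [ 0.61436761 -0.23317712  0.08      ]
pics/i2.png scale 8.0
pics/i3.png scale 10.0
```

View pics/i2.png

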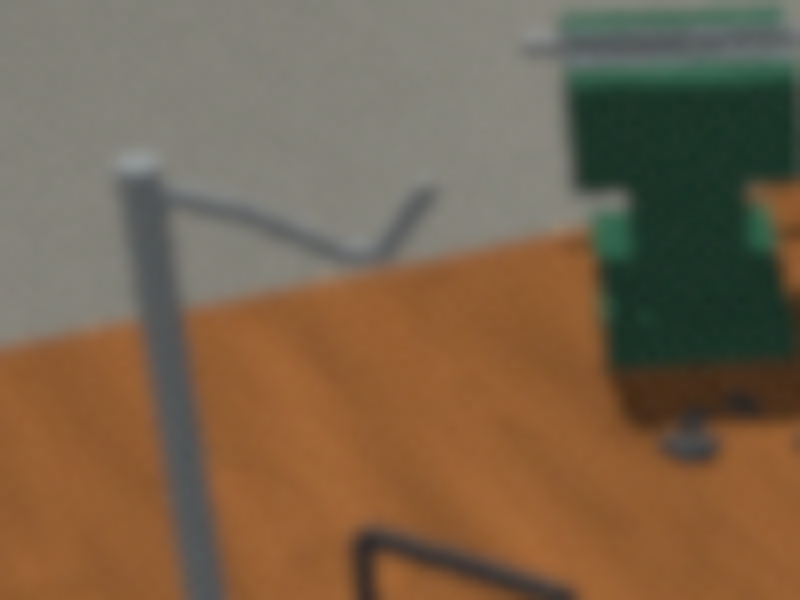

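View pics/i3.png

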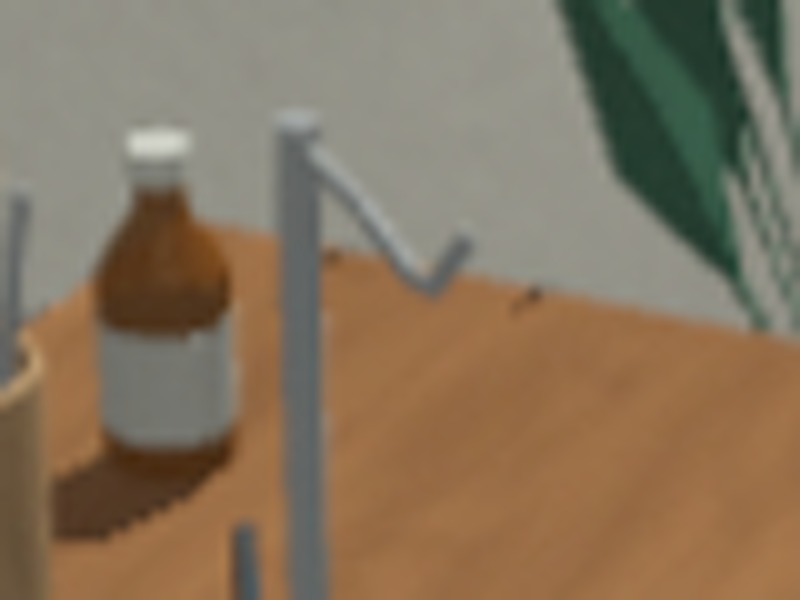

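```bash

python3 -m jog '[[0,0,0,0,0,-0.1757,1],[0,0,0,0,0,-0.1757,1],[0,0,0,0,0,-0.1757,1],[0,0,0,0,0,-0.1757,1],[0,0,0,0,0,-0.1757,1],[0,0,0,0,0,-0.1757,1],[0,0,0,0,0,0,1]]'
python3 - <<'E'
from h import *
plan((.5993,-.2143,.30),down(.534))
E
```

```text
time: 56.45
ee_pos: [0.5606, -0.3841, 0.391]
eef_rot: [0.495, 0.869, 0.001, 0.001]
ft_force: [-0.6, 0.1, 0.3]
width: 0.0866
t 56.45 at [ 0.5606 -0.3841  0.391 ] F [-0.6  0.1  0.3] w 0.0866
  turn [0.003 0.001 0.   ] rows 1 each [0.0027 0.0014 0.0003]
  then shift cm (new axes) [12.65 11.97  9.1 ] len 19.65
  or shift first (old axes) [12.66 11.95  9.12]
```

```bash

python3 -m jog '[[1.5,4,0,0,0,0,1],[1.5,4,1,0,0,0,1],[1,4,2,0,0,0,1],[0,0,2,0,0,0,1],[0,0,0,0,0,0,1],[0,0,0,0,0,0,1]]'
python3 - <<'E'
from h import *
import pickle
plan((.5993,-.2143,.144),down(.534))
w=r.camera('wrist'); pickle.dump(w,open('w3.pkl','wb'))
cv2.imwrite('pics/i4.png',cv2.resize(w['frame'][:,:,::-1],(800,600),interpolation=cv2.INTER_CUBIC))
E
```

```text
time: 57.2
ee_pos: [0.6434, -0.2895, 0.3423]
eef_rot: [0.496, 0.868, 0.001, 0.002]
ft_force: [-0.1, -0.2, 0.9]
width: 0.0871
t 57.2 at [ 0.6434 -0.2895  0.3423] F [-0.1 -0.2  0.9] w 0.0871
  turn [ 0.003  0.002 -0.002] rows 1 each [ 0.0029  0.0025 -0.0021]
  then shift cm (new axes) [ 8.72  0.03 19.83] len 21.66
  or shift first (old axes) [ 8.77 -0.04 19.81]
```

View pics/i4.png

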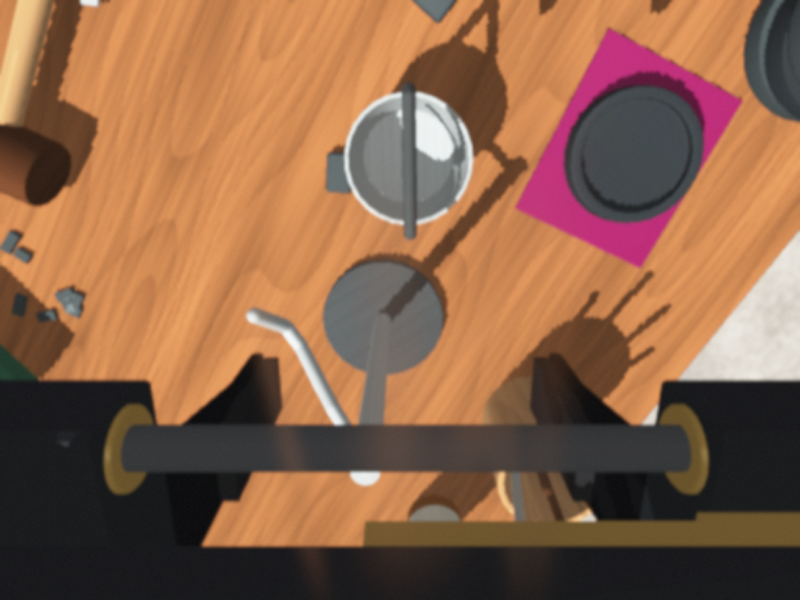

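```bash

python3 - <<'E'
from h import *
import pickle
w=pickle.load(open('w3.pkl','rb')); s=.64
a=ray(w,(407.5*s,85*s),.148);b=ray(w,(410*s,235*s),.148); m=(a+b)/2; th=np.arctan2(*(a-b)[1::-1]); print(a,b,m,np.linalg.norm(a-b),th)
print('base',ray(w,(384*s,314*s),.012),'tip',ray(w,(249*s,315*s),.247))
u=np.array([np.cos(th),np.sin(th)]); t=m[:2]+.024*u; plan((*t,.144),down(th-np.pi/2))
E
```

```text
[ 0.58843119 -0.19212312  0.148     ] [ 0.63756268 -0.27200668  0.148     ] [ 0.61299693 -0.2320649   0.148     ] 0.0937831851039653 2.122200510517249
base [ 0.66943742 -0.37278954  0.012     ] tip [ 0.57840705 -0.33299819  0.247     ]
t 57.25 at [ 0.6435 -0.2896  0.3425] F [ 0.5  0.6 -0.6] w 0.0869
  turn [ 0.003  0.003 -0.019] rows 1 each [ 0.0033  0.0029 -0.0192]
  then shift cm (new axes) [ 8.9   0.42 19.85] len 21.76
  or shift first (old axes) [ 8.96  0.18 19.83]
```

```bash

python3 -m jog '[[3,0.2,0,0,0,-0.019,1],[3,0.2,0,0,0,0,1],[2.9,0,3,0,0,0,1],[0,0,5,0,0,0,1],[0,0,5,0,0,0,1],[0,0,3,0,0,0,1],[0,0,0,0,0,0,1],[0,0,0,0,0,0,1]]'
python3 - <<'E'
from h import *
plan((.6004,-.2116,.144),down(.551))
p=r.camera('scene'); crop('',p,(150,110,290,215),'pics/i5.png')
p=r.camera('side'); crop('',p,(210,110,310,185),'pics/i6.png')
E
```

```text
time: 58.25
ee_pos: [0.6021, -0.2113, 0.1833]
eef_rot: [0.487, 0.873, 0.001, 0.003]
ft_force: [1.0, 0.2, 0.3]
width: 0.0869
t 58.25 at [ 0.6021 -0.2113  0.1833] F [1.  0.2 0.3] w 0.0869
  turn [0.004 0.003 0.002] rows 1 each [0.0043 0.0035 0.0019]
  then shift cm (new axes) [ 0.06 -0.16  3.93] len 3.93
  or shift first (old axes) [ 0.07 -0.18  3.93]
pics/i5.png scale 5.714285714285714
pics/i6.png scale 8.0
```

View pics/i5.png

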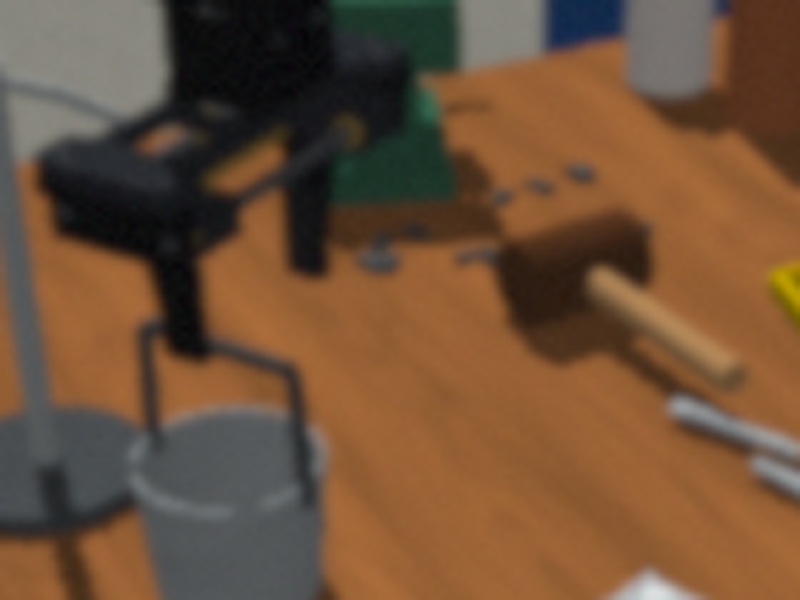

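View pics/i6.png

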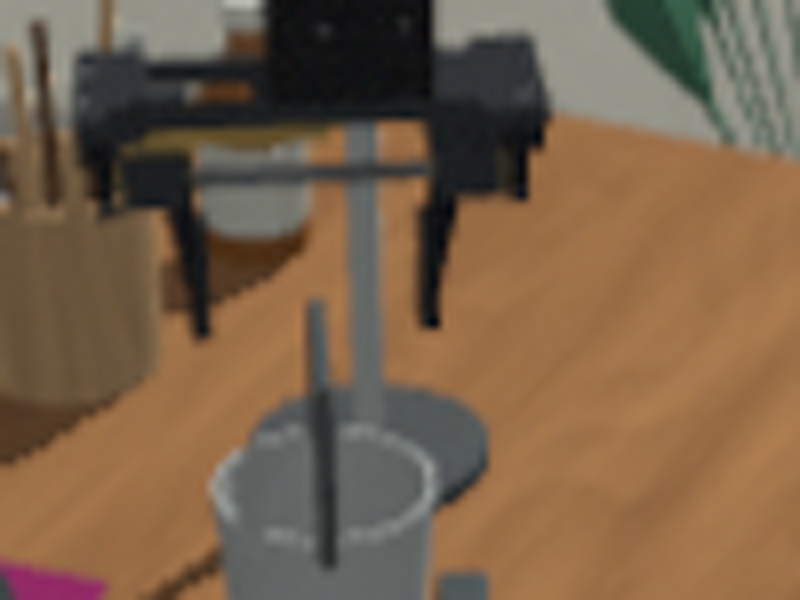

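```bash

python3 -m jog '[[0,-0.15,2,0.004,0.003,0,1],[0,0,1.9,0,0,0,1],[0,0,0,0,0,0,1],[0,0,0,0,0,0,0],[0,0,0,0,0,0,-0.6],[0,0,0,0,0,0,-1],[0,0,0,0,0,0,-1],[0,0,0,0,0,0,-1],[0,0,0,0,0,0,-1],[0,0,0,0,0,0,-1],[0,0,0,0,0,0,-1],[0,0,0,0,0,0,-1],[0,0,0,0,0,0,-1],[0,0,0,0,0,0,-1]]' 25
python3 - <<'E'
from h import *
p=r.camera('scene'); crop('',p,(150,110,290,215),'pics/i7.png')
E
```

```text
time: 60.1
ee_pos: [0.5998, -0.2114, 0.1418]
eef_rot: [0.487, 0.874, -0.0, -0.001]
ft_force: [-0.2, 0.3, -0.5]
width: 0.008
pics/i7.png scale 5.714285714285714
```

View pics/i7.png

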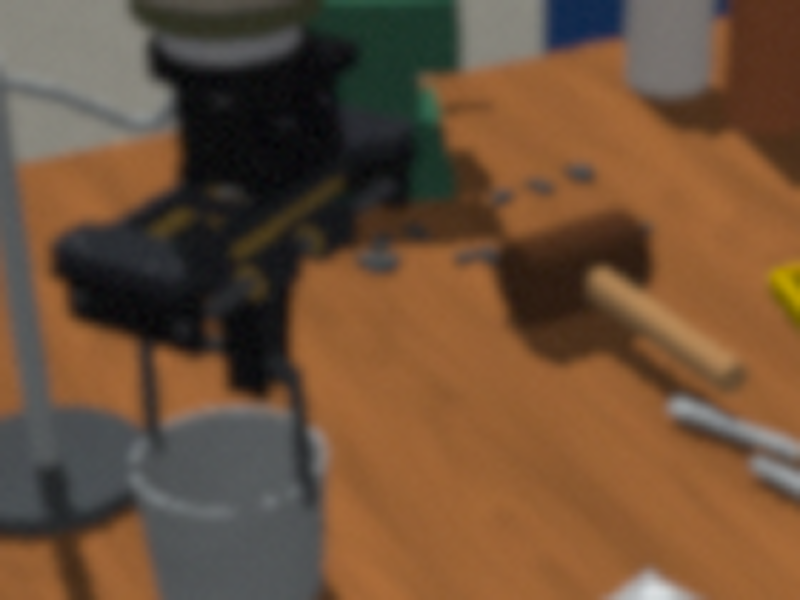

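```bash

python3 -m jog '[[0,0,0,0,0,0,-1],[0,0,-1.5,0,0,0,-1],[0,0,-2.5,0,0,0,-1],[0,0,-3,0,0,0,-1],[0,0,-3,0,0,0,-1],[0,0,-3,0,0,0,-1],[0,0,0,0,0,0,-1],[0,0,0,0,0,0,-1]]' 55
python3 - <<'E'
from h import *
import pickle
p=r.camera('scene'); crop('',p,(130,90,290,210),'pics/i8.png')
q=r.camera('side'); crop('',q,(210,90,330,180),'pics/i9.png')
# final
pst=np.array([.671,-.377]); h=np.radians(154.6); hd=np.array([np.cos(h),np.sin(h)]); sy=np.array([np.cos(h-np.pi/2),np.sin(h-np.pi/2)])
print('seat',pst+.077*hd)
for d in (.16,.077): plan((*(pst+d*hd+.024*sy),.2675),down(h-np.pi))
E
```

```text
time: 61.15
ee_pos: [0.5998, -0.2116, 0.2712]
eef_rot: [0.487, 0.873, -0.0, -0.002]
ft_force: [0.3, -0.6, -2.2]
width: 0.0073
pics/i8.png scale 5.0
pics/i9.png scale 6.666666666666667
seat [ 0.60144318 -0.34397199]
t 61.25 at [ 0.5996 -0.2115  0.2706] F [-0.4 -0.2 -2. ] w 0.0073
  turn [-0.004 -0.002  0.997] rows 6 each [-0.0007 -0.0003  0.1662]
  then shift cm (new axes) [-9.48 -2.45  0.31] len 9.8
  or shift first (old axes) [-3.09 -9.3   0.32]
t 61.25 at [ 0.5996 -0.2115  0.2706] F [-0.4 -0.2 -2. ] w 0.0073
  turn [-0.004 -0.002  0.997] rows 6 each [-0.0007 -0.0003  0.1662]
  then shift cm (new axes) [-9.48  5.85  0.31] len 11.15
  or shift first (old axes) [-10.06  -4.79   0.29]
```

View pics/i8.png

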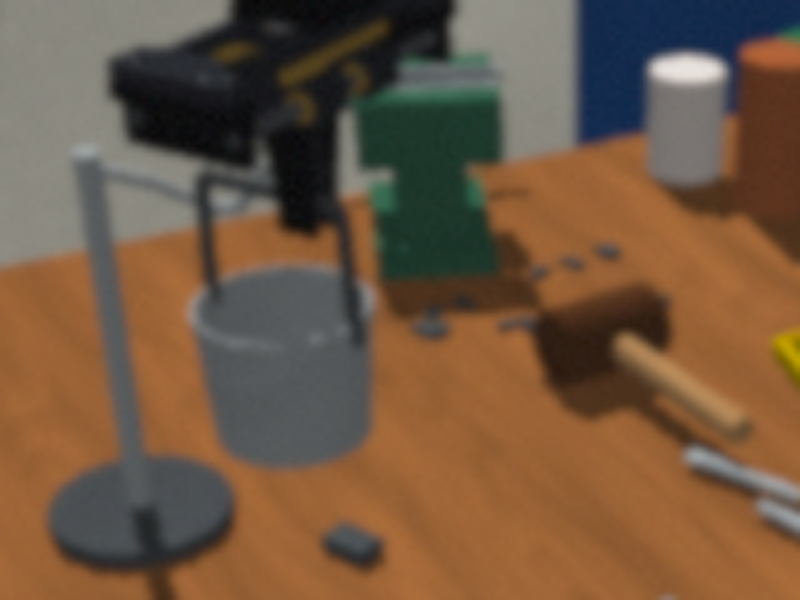

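View pics/i9.png

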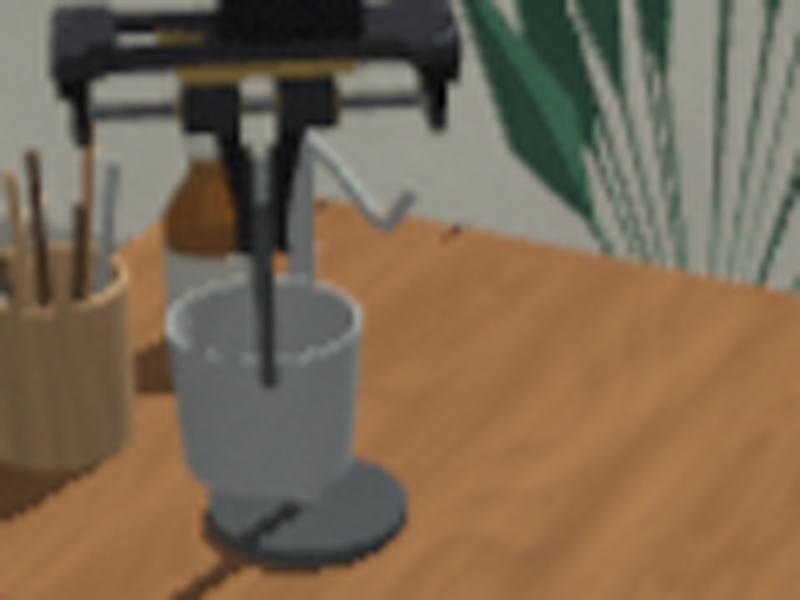

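```bash

python3 -m jog '[[0,0,-0.5,0,0,0.166,-1],[0,0,0,0,0,0.166,-1],[0,0,0,0,0,0.166,-1],[0,0,0,0,0,0.166,-1],[0,0,0,0,0,0.166,-1],[0,0,0,0,0,0.166,-1],[0,-2.5,0,0,0,0,-1],[-2,0,0,0,0,0,-1],[-3,0,0,0,0,0,-1],[-3,0,0,0,0,0,-1],[-1.5,0,0,0,0,0,-1],[0,0,0,0,0,0,-1],[0,0,0,0,0,0,-1]]'
python3 - <<'E'
from h import *
p=r.camera('scene'); crop('',p,(110,90,270,210),'pics/j1.png')
q=r.camera('side'); crop('',q,(210,90,330,180),'pics/j2.png')
pst=np.array([.671,-.377]); h=np.radians(154.6); hd=np.array([np.cos(h),np.sin(h)]); sy=np.array([np.cos(h-np.pi/2),np.sin(h-np.pi/2)])
plan((*(pst+.077*hd+.024*sy),.2675),down(h-np.pi))
w=r.camera('wrist');cv2.imwrite('pics/j3.png',cv2.resize(w['frame'][:,:,::-1],(800,600),interpolation=cv2.INTER_CUBIC))
E
```

```text
time: 62.88
ee_pos: [0.5377, -0.2854, 0.2768]
eef_rot: [0.844, 0.536, -0.0, -0.001]
ft_force: [0.8, 0.8, -1.4]
width: 0.0072
pics/j1.png scale 5.0
pics/j2.png scale 6.666666666666667
t 62.98 at [ 0.5377 -0.2853  0.277 ] F [ 0.  -0.3 -2.6] w 0.0074
  turn [-0.002 -0.     0.003] rows 1 each [-0.0024 -0.0002  0.0033]
  then shift cm (new axes) [-0.16  8.28  0.95] len 8.33
  or shift first (old axes) [-0.19  8.28  0.93]
```

View pics/j1.png

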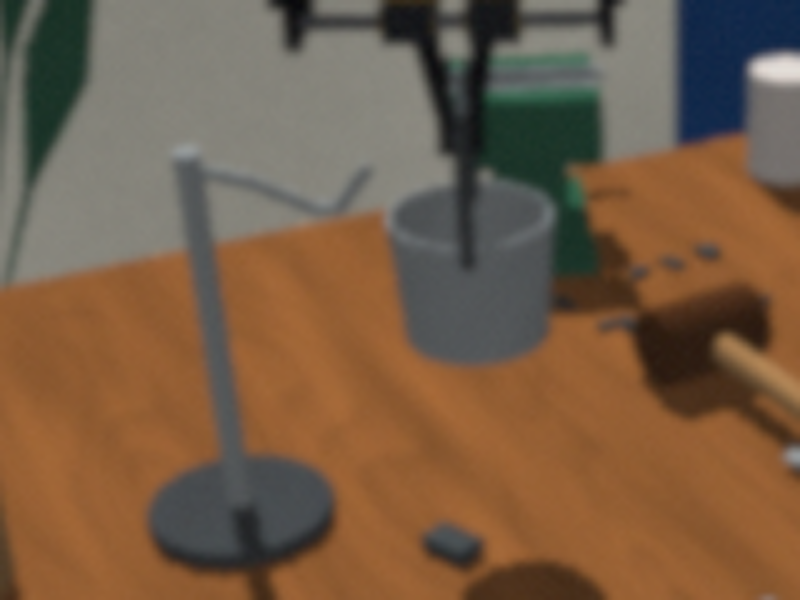

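View pics/j2.png

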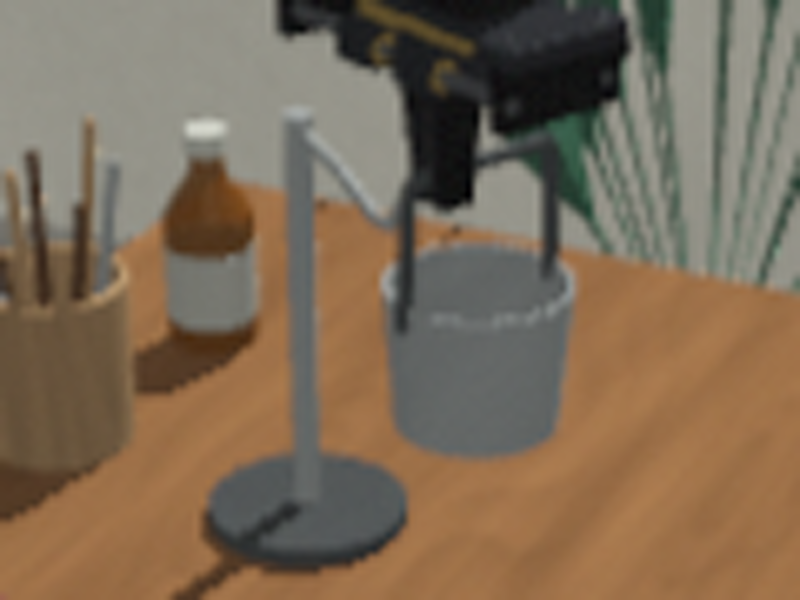

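View pics/j3.png

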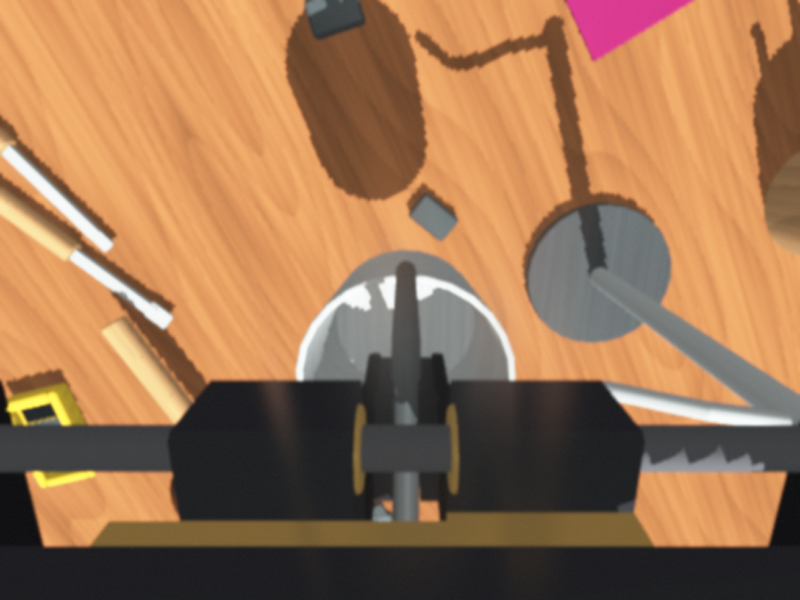

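```bash

python3 -m jog '[[-0.2,1.3,0,0,0,0,-1],[0,2,0,0,0,0,-1],[0,2,0,0,0,0,-1],[0,2,0,0,0,0,-1],[0,1,0,0,0,0,-1],[0,0,0,0,0,0,-1],[0,0,0,0,0,0,-1]]'
python3 - <<'E'
from h import *
p=r.camera('scene'); crop('',p,(110,90,270,210),'pics/j4.png')
q=r.camera('side'); crop('',q,(210,90,330,180),'pics/j5.png')
pst=np.array([.671,-.377]); h=np.radians(154.6); hd=np.array([np.cos(h),np.sin(h)]); sy=np.array([np.cos(h-np.pi/2),np.sin(h-np.pi/2)])
plan((*(pst+.077*hd+.024*sy),.2233),down(h-np.pi))
E
```

```text
time: 63.9
ee_pos: [0.6108, -0.3239, 0.2769]
eef_rot: [0.845, 0.535, -0.001, -0.001]
ft_force: [1.0, 0.7, -1.8]
width: 0.0075
pics/j4.png scale 5.0
pics/j5.png scale 6.666666666666667
t 64.0 at [ 0.6108 -0.324   0.2771] F [ 0.  -0.9 -1.9] w 0.0069
  turn [-0.002  0.001  0.001] rows 1 each [-0.0021  0.0005  0.0011]
  then shift cm (new axes) [0.2  0.01 5.38] len 5.39
  or shift first (old axes) [0.2  0.03 5.38]
```

View pics/j4.png

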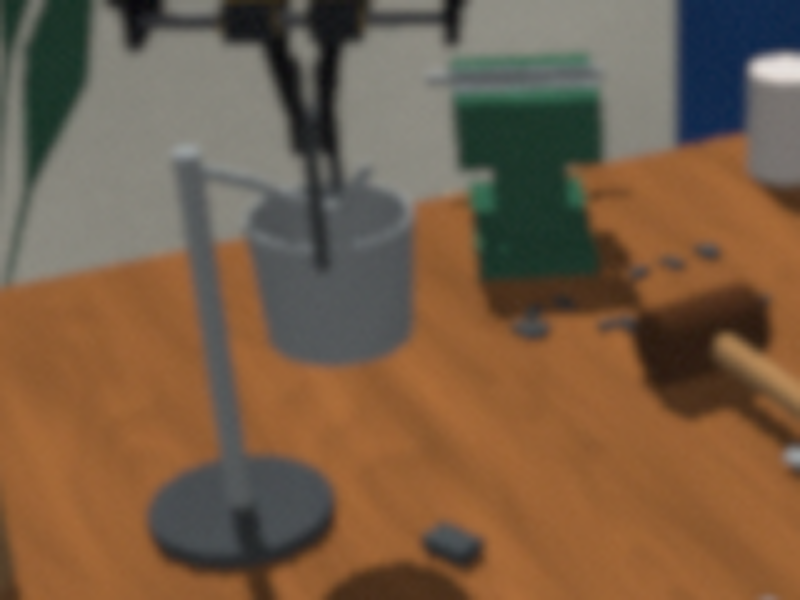

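View pics/j5.png

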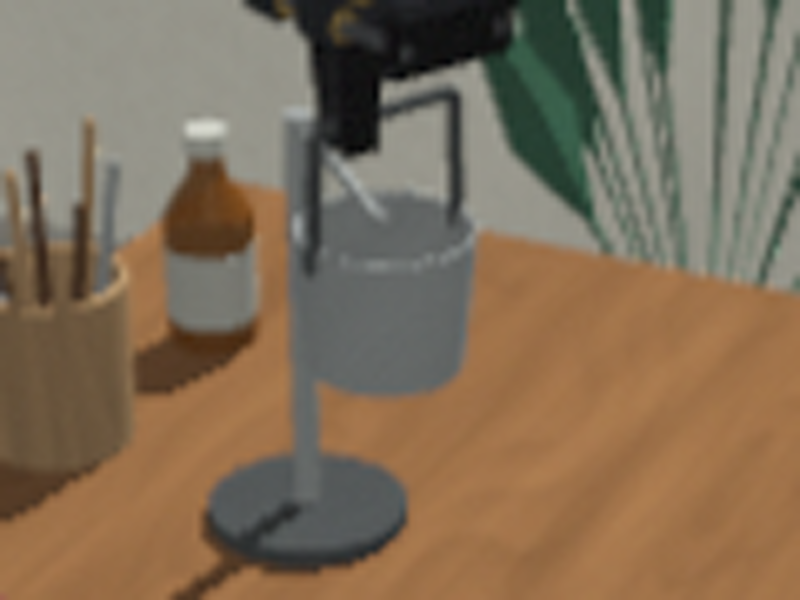

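```bash

python3 -m jog '[[0.1,0,1.5,0,0,0,-1],[0,0,1.5,0,0,0,-1],[0,0,1.2,0,0,0,-1],[0,0,0.5,0,0,0,-1],[0,0,0,0,0,0,-1],[0,0,0,0,0,0,-1]]'
python3 -m jog '[[0,0,0.3,0,0,0,-1],[0,0,0,0,0,0,-1],[0,0,0,0,0,0,-1]]'
python3 -m jog '[[0,0,0.2,0,0,0,-1],[0,0,0,0,0,0,-1],[0,0,0,0,0,0,-1]]'
```

```text
time: 64.75
ee_pos: [0.6117, -0.3232, 0.2304]
eef_rot: [0.845, 0.535, -0.001, -0.001]
ft_force: [-1.0, -0.3, -2.0]
width: 0.0075
time: 65.12
ee_pos: [0.6114, -0.3232, 0.2269]
eef_rot: [0.845, 0.535, -0.001, -0.001]
ft_force: [-0.8, -0.4, -1.8]
width: 0.0072
time: 65.5
ee_pos: [0.6114, -0.3232, 0.2248]
eef_rot: [0.845, 0.535, -0.001, -0.001]
ft_force: [0.1, 0.4, -2.5]
width: 0.0073
```

```bash

python3 -m jog '[[0,0,0.15,0,0,0,-1],[0,0,0,0,0,0,-1],[0,0,0,0,0,0,-1]]'
python3 - <<'E'
from h import *
p=r.camera('scene'); crop('',p,(120,95,240,185),'pics/j6.png')
q=r.camera('side'); crop('',q,(230,95,310,155),'pics/j7.png')
E
```

```text
time: 65.88
ee_pos: [0.6114, -0.3232, 0.2233]
eef_rot: [0.845, 0.535, -0.001, -0.001]
ft_force: [0.3, -0.4, -1.4]
width: 0.0071
pics/j6.png scale 6.666666666666667
pics/j7.png scale 10.0
```

View pics/j6.png

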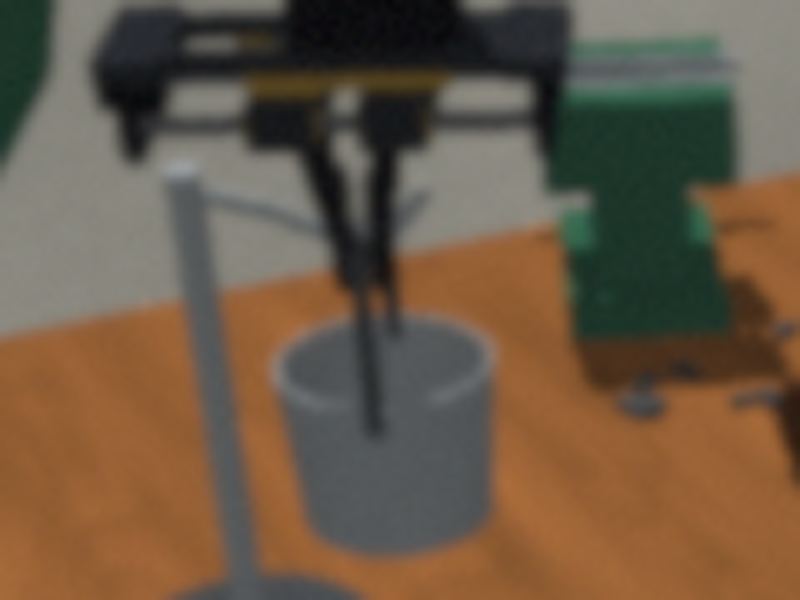

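View pics/j7.png

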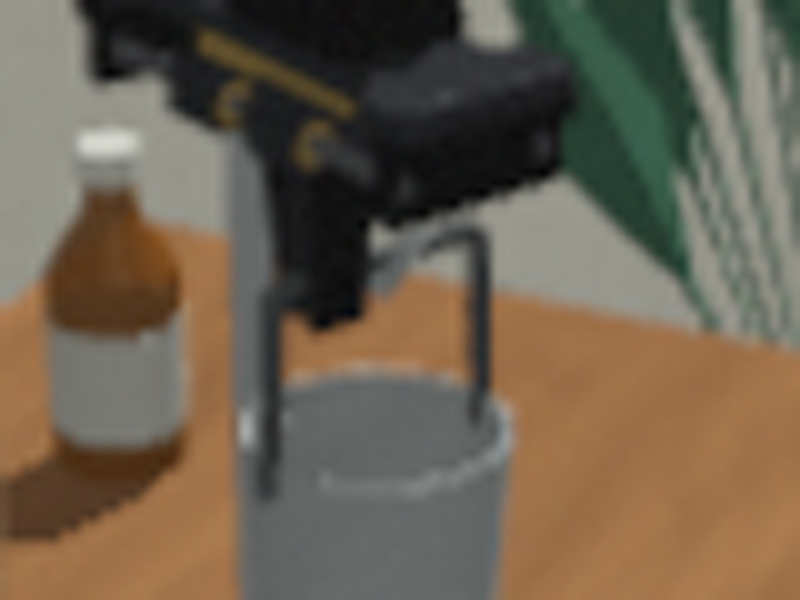

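```bash

python3 -m jog '[[0,0,0.15,0,0,0,-1],[0,0,0,0,0,0,-1],[0,0,0,0,0,0,-1]]'
python3 -m jog '[[0,0,0.1,0,0,0,-1],[0,0,0,0,0,0,-1],[0,0,0,0,0,0,-1]]'
```

```text
time: 66.35
ee_pos: [0.6116, -0.3231, 0.2223]
eef_rot: [0.845, 0.535, -0.001, -0.001]
ft_force: [-1.3, 0.7, 4.5]
width: 0.0073
time: 66.72
ee_pos: [0.6117, -0.3231, 0.2218]
eef_rot: [0.845, 0.535, -0.0, -0.0]
ft_force: [-1.1, 1.9, 7.3]
width: 0.0073
```

```bash

python3 -m jog '[[0,0,-0.08,0,0,0,-1],[0,0,0,0,0,0,-0.85],[0,0,0,0,0,0,-0.7],[0,0,0,0,0,0,-0.4],[0,0,0,0,0,0,-0.3],[0,0,0,0,0,0,-0.3],[0,0,0,0,0,0,-0.3]]' 20
python3 - <<'E'
from h import *
p=r.camera('scene'); crop('',p,(120,95,240,185),'pics/k1.png')
q=r.camera('side'); crop('',q,(230,95,310,155),'pics/k2.png')
E
```

```text
time: 67.6
ee_pos: [0.6113, -0.3231, 0.2215]
eef_rot: [0.845, 0.535, -0.001, -0.001]
ft_force: [-0.8, 0.2, -0.1]
width: 0.03
pics/k1.png scale 6.666666666666667
pics/k2.png scale 10.0
```

View pics/k1.png

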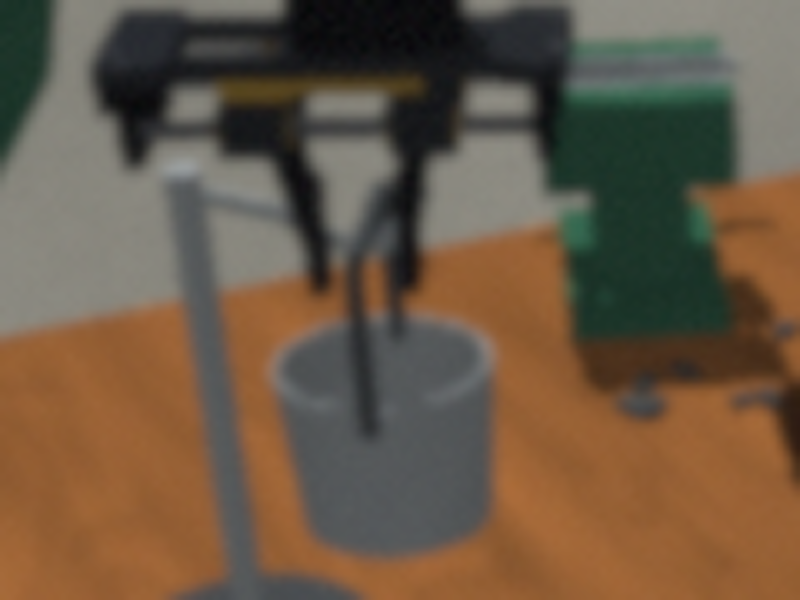

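View pics/k2.png

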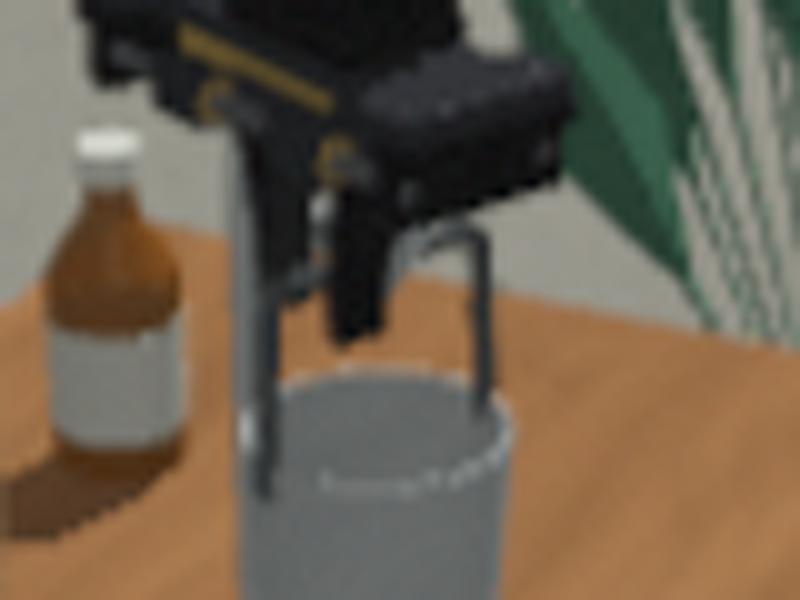

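```bash

python3 -m jog '[[0,0,-0.5,0,0,0,-0.3],[0,0,-1,0,0,0,-0.3],[0,0,-2,0,0,0,-0.3],[0,0,-3,0,0,0,-0.3],[0,0,-4,0,0,0,-0.3],[0,0,-4,0,0,0,-0.3],[2,-5,0,0,0,0,-0.3],[2,-5,0,0,0,0,-0.3],[2,-5,0,0,0,0,-0.3],[2,-5,0,0,0,0,-0.3],[0,0,0,0,0,0,-0.3],[0,0,0,0,0,0,-0.3]]'
python3 - <<'E'
from h import *
p=r.camera('scene'); crop('',p,(120,95,240,185),'pics/l1.png'); cv2.imwrite('pics/l3.png',cv2.resize(p['frame'][:,:,::-1],(800,600)))
q=r.camera('side'); crop('',q,(230,95,310,155),'pics/l2.png');cv2.imwrite('pics/l4.png',cv2.resize(q['frame'][:,:,::-1],(800,600)))
E
```

```text
time: 69.2
ee_pos: [0.4654, -0.1658, 0.368]
eef_rot: [0.845, 0.535, -0.0, -0.0]
ft_force: [-0.1, 0.0, 0.4]
width: 0.0307
pics/l1.png scale 6.666666666666667
pics/l2.png scale 10.0
```

View pics/l1.png

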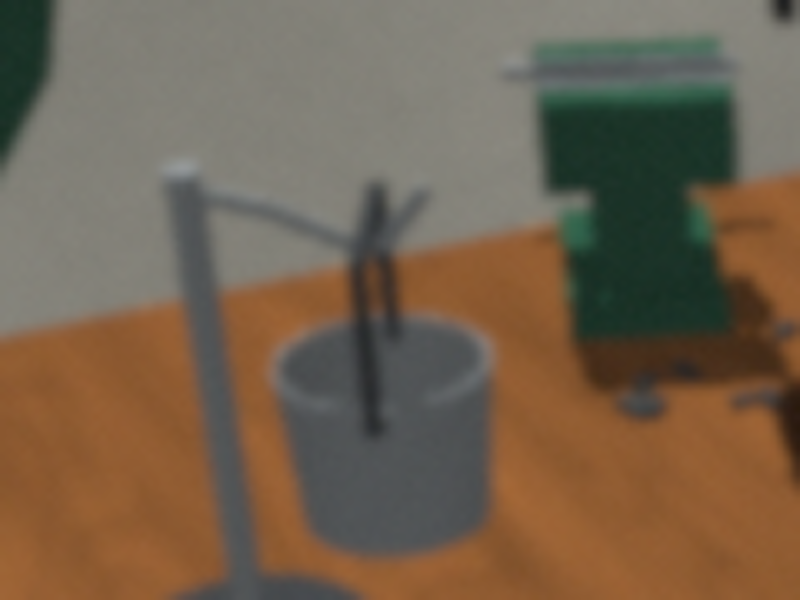

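View pics/l2.png

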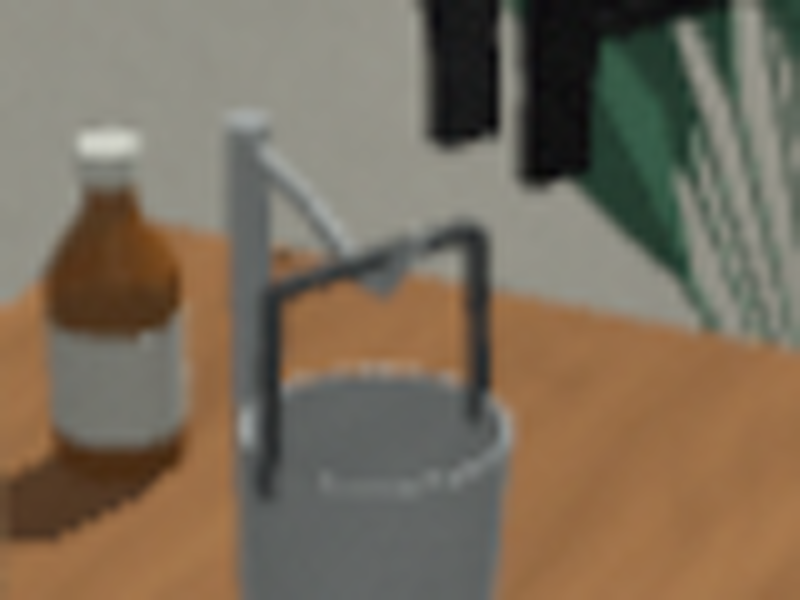

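View pics/l3.png

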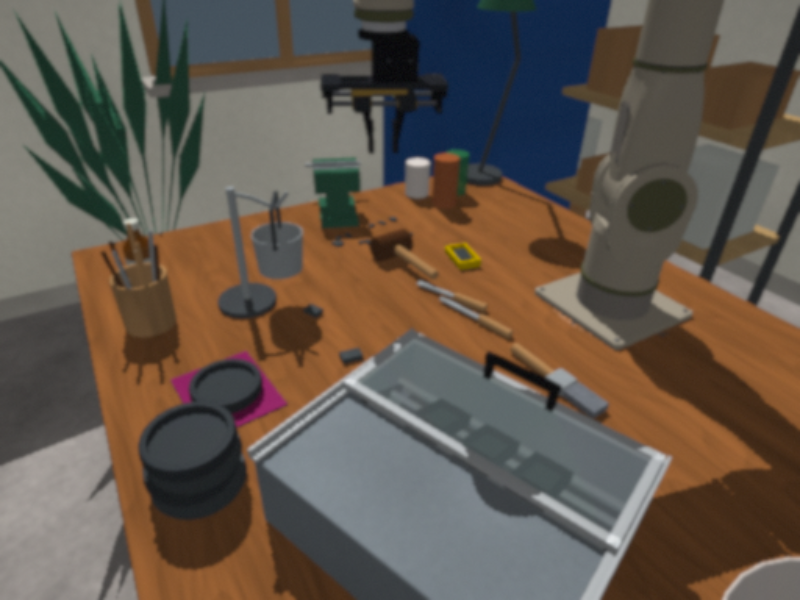

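View pics/l4.png

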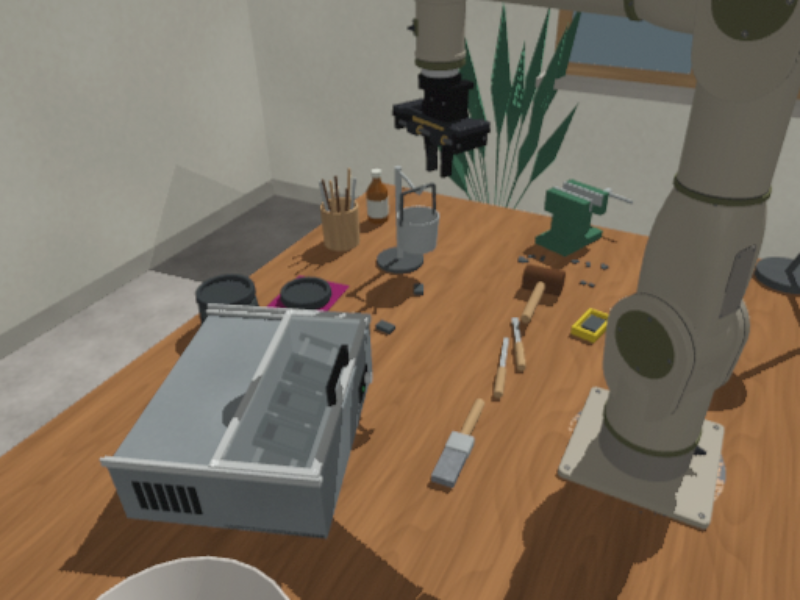

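```bash

python3 -m jog '[[0,0,0,0,0,0,-0.3],[0,0,0,0,0,0,-0.3],[0,0,0,0,0,0,-0.3],[0,0,0,0,0,0,-0.3],[0,0,0,0,0,0,-0.3],[0,0,0,0,0,0,-0.3],[0,0,0,0,0,0,-0.3],[0,0,0,0,0,0,-0.3]]'
python3 - <<'E'
from h import *
p=r.camera('scene'); crop('',p,(215,200,440,369),'pics/m1.png')
q=r.camera('side')
def P(rx,y,rz): 
    t=np.radians(20); return [np.cos(t)*rx-np.sin(t)*rz,y,.075+np.sin(t)*rx+np.cos(t)*rz]
i=cv2.imread('pics/m1.png'); k=800/225
for y in (-.078,0,.078):
    c=[P(a,b,.02) for a,b in ((-.047,y-.028),(.043,y-.028),(.043,y+.028),(-.047,y+.028))]
    cv2.polylines(i,[np.int32((proj(p,tf(CASE,c))-[215,200])*k)],True,(0,0,255),1)
cv2.imwrite('pics/m2.png',i)
for n in ('inkstone1','can'):
  for c,t in ((p,'scene'),(q,'side')): print(n,t,[(round(d['score'],2),np.round(d['rect'])) for d in r.search_frame(c,n)])
E
```

```text
time: 70.3
ee_pos: [0.4652, -0.1654, 0.367]
eef_rot: [0.845, 0.535, -0.001, -0.001]
ft_force: [0.6, 0.5, 0.0]
width: 0.0303
pics/m1.png scale 3.5502958579881656
inkstone1 scene [(0.78, array([285., 156., 311., 171.]))]
inkstone1 side [(0.66, array([364., 196., 386., 216.]))]
can scene [(0.66, array([161., 123., 195., 176.]))]
can side [(0.94, array([252., 120., 283., 163.]))]
```

View pics/m2.png

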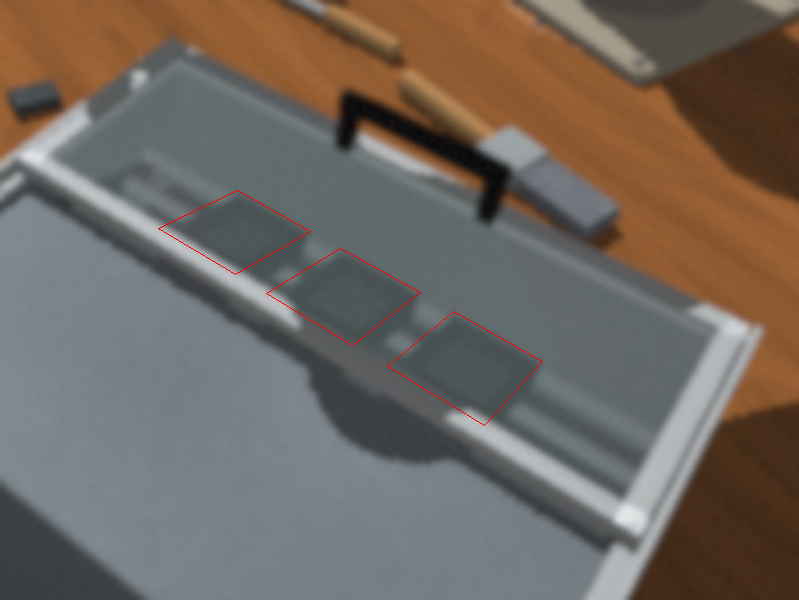

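Under the shut glass, all three stones match the expected outlines at about (235,230), (343,297) and (465,368). The can hangs still. The only inkstone-like thing left on the table is the yellow look-alike, so I'm handing in.

```bash
python3 -c "
from bench import r
print(r.close_job())"
```

```text
the job is handed in; nothing more can be done
None
```

The job is done and handed in at about 70 s, with no verdict reported back. I opened the cover to its stop and laid the three inkstones that were present on both rods, well up and pushed down to the stop rod. Then I slid the cover shut to its stop and hung the can by the middle of its handle on the hook seat.

**Checks that agreed:**
- **Inkstones:** seen through the shut glass, all three line up with the outlines projected for their rack positions.
- **Cover:** both ends of its travel gave a firm stop. The gripper moved about 150 mm between them, matching the full travel.
- **Can:** it hangs upright on the hook, and its outline looked the same in pictures about 1 s apart.
- **Round inkstone:** it looks unmoved on its cloth.
- **Robot:** it ended clear of everything, with about zero force on the tool.

**Disagreements and what I couldn't confirm:**
- **First position estimates:** the side-camera positions for the inkstones were 5 to 10 mm off the wrist-camera ones. I used the wrist camera's, and the grasps held.
- **Case outline:** it fitted the stated size a few millimetres off at the front corner, though the rods fitted to under a pixel.
- **Pressing force:** I pressed the second inkstone onto the rods harder than I meant to, with about 42 N at the wrist for a moment. The force went through the held inkstone, and it still ended up seated correctly.
- **Fourth inkstone:** none was visible in any picture. The only one left on the table is the yellow look-alike.

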